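# Load the sample mill and hold its run lever

## Task

Tip all six ore pellets from the steel cup with the handle into the hopper of the sample mill and stand the cup back upright on the bench, out of the gripper. Then press the sprung run lever down to the middle of its travel, where its arm is level, and keep holding it there: the program finishes while still holding the lever level. Never push the lever down to its bottom stop, and leave the other things on the bench where they are.

Things in the scene. Friction and masses are not known exactly. Their poses are not given: they have to be found in the camera images.
- cup_mid (a point): Centre, half-way up, of a plain round steel cup standing on the bench, 70 mm high, 64 mm outer diameter at the foot and 68 mm at the rim, wall 3 mm, inner floor 4 mm above the bench; 150 g give or take 30 %. z is up along the cup's axis; x points to its side handle. It is the only vessel with a handle.
- cup_handle (a point): Middle of the cup's handle: an upright bar 12 mm (radially) by 14 mm (tangentially) and 50 mm tall (13 to 63 mm above the cup's underside), centred 58 mm from the cup's axis and 38 mm above its underside (3 mm above cup_mid), joined to the cup by two short 14 mm wide links at heights 18 and 58 mm; 18 mm of clear space between bar and cup wall. Axes as the cup's: x radially outward, z up.
- pellet1_center (a point): Centre of iron-ore pellet 1, a hard brown ball 18 mm in diameter, 12 g; the six lie in the steel cup at first and roll freely.
- pellet2_center (a point): Centre of iron-ore pellet 2, a hard brown ball 18 mm in diameter, 12 g; the six lie in the steel cup at first and roll freely.
- pellet3_center (a point): Centre of iron-ore pellet 3, a hard brown ball 18 mm in diameter, 12 g; the six lie in the steel cup at first and roll freely.
- pellet4_center (a point): Centre of iron-ore pellet 4, a hard brown ball 18 mm in diameter, 12 g; the six lie in the steel cup at first and roll freely.
- pellet5_center (a point): Centre of iron-ore pellet 5, a hard brown ball 18 mm in diameter, 12 g; the six lie in the steel cup at first and roll freely.
- pellet6_center (a point): Centre of iron-ore pellet 6, a hard brown ball 18 mm in diameter, 12 g; the six lie in the steel cup at first and roll freely.
- hopper_rim (a point): Centre of the mouth of the mill's hopper, 155 mm above the bench, axes as the mill's (z up, its vent grille faces -x). The hopper is an open round steel cone, fixed: outer diameter 124 mm at the rim and 76 mm at its foot, wall 3 mm, closed inner floor 60 mm below the rim. It stands in the middle of the top of the mill's white housing, a fixed block 170 mm (x) by 160 mm (y) by 90 mm high.
- lever (a joint): Angle of the sprung run lever about its hinge, rad: 0 at rest (arm sloping up 0.3 rad towards its pad), 0.30 with the arm level (middle of travel: the mill runs), 0.60 at the bottom stop. A spring always returns it to 0: about 3 N at the pad start it moving, about 8 N hold it level, about 12 N hold it at the bottom.
- lever_pad (a point): Centre of the flat top of the lever's grey plastic pad (54 mm along the arm, 64 mm across, 16 mm thick), 115 mm from the hinge axis and 8 mm above the arm's centre plane. It moves with the lever: x points along the arm from pad to hinge, z out of the pad's top face (straight up when level). About 146 mm above the bench at rest, 108 mm when level, 74 mm at the stop. Pressed from above.
- lever_hinge (a point): Point on the lever's hinge axis, 100 mm above the bench, in the fixed grey stand (foot 200 by 100 mm, 12 mm thick; two upright cheeks to 108 mm high beside the hinge end, whose top edges lie flush with the arm's top when the arm is level). The axis is level and along this point's y; axes turn with the lever.
- beaker_mid (a point): Centre of a bystander: empty glass beaker without handle, 56 mm diameter, 70 mm high.
- jar_mid (a point): Centre of a bystander: lidded glass jar, 52 mm diameter, 65 mm high.
- dish_mid (a point): Centre of a bystander: low white porcelain dish, 68 mm diameter, 20 mm high.
- spatula_mid (a point): Grip of a bystander: a spatula 150 mm long lying on the bench.

How it is judged:
By the outcome, as a careful person would: the job done as asked, in the order asked, and still so for the second after the job is handed in, while the arm keeps its last pose, push and grip.
It also fails if it takes over 72 s, if anything falls off the work surface, if the arm or the gripper's body presses on something with over 40 N, if the wrist force passes 120 N, or if a joint passes its speed limit or range.

## Robot

A 7-joint arm with a two-finger parallel gripper is mounted at the origin on the work surface. World frame = base frame: x ahead of the robot, y to its left, z up, the work surface at z = 0. Lengths are in mm, angles in rad, forces in N, time in s.
With the tool pointing down it reaches from about 425 to 950 mm from the base axis. Payload 4.7 kg.
Tool frame: the origin (TCP) lies at the very end of the fingers, on their centre line; the grasp point (between the pads) lies manip.pinch_z behind it (manip.pinch_z is the distance from the TCP to the grasp point, in mm); z points along the fingers, y is the direction in which the jaws open and shut (so a half turn about z gives the same grasp; the last joint's range is limited). The gripper opens to 87 mm and grips with 3 to 60 N. Pads are 19 mm wide; open, the fingers measure 117 mm over their backs; the gripper's body (75 mm by 190 mm) begins 51 mm behind the grasp point.
Start: joints at [-1.332, 0.469, -0.049, 1.532, 0.024, 1.141, -0.082], TCP at [178.57, 650.97, 222.573] pointing down, gripper open.
Joint ranges: [-2.59, 2.59], [-0.33, 1.99], [-1.39, 1.29], [0.1, 2.45], [-1.04, 4.18], [0.21, 1.99], [-2.66, 2.66]. Speed limits (rad/s): [2.57, 2.57, 3.14, 3.14, 3.14, 3.14, 3.14].

## Interface

Orientations are given as a rotation vector (axis times angle).
In Python, from rig import manip, eyes, order gives the robot as it stands.
- The arm moves only by the tool carry_out, never from a script. Its argument "targets" is text: rows parted by semicolons, each of 7 numbers parted by spaces: the shift along the tool's x, y, z in mm, then the turn, a rotation vector about the tool's x, y, z in rad, then the finger opening in mm, from 0 to 87. In form: x y z wx wy wz jaw; .... A call has 1 to 20 rows; each row is the pose to reach, as a shift and turn from the pose measured when the call began, along the tool's axes at that moment; what a row does not reach only later rows make up. A row lasts 1/8 s, in which the tool goes at most 62.5 mm and 10.7 degrees, less where a joint would pass 70% of its speed; a pose out of reach is approached as far as the arm can. A call with a gripper value outside its range is refused whole. The fingers move at their own pace and stop on an object; "grip_force" is the grip in N (left out, the last holds). Time passes only in rows, so rows that repeat a pose let the fingers close. It gives the time, the measured TCP pose, the force and the opening at its end, in the units of the state.
- manip.sense(): the state, without advancing time (a new reading comes with each control period).
- eyes.camera(name): name is "side" or "top" or "wrist"; returns the picture (400x640x3 uint8, blue, green, red); there is no depth.
- eyes.calibration(name): a dict with "mtx" (3x3 intrinsics, pixels), "R" (3x3) and "t" (3): a world point X has camera coordinates R X + t. Camera axes: x right, y down, z forward; pixel columns grow to the right and rows downward; lengths in mm; the calibration is good to about 2 mm. A picture is of the moment at which its call begins: read the wrist's pose just before it. calibration takes no time and is no camera call; for the wrist camera it gives the pose at the moment of the call.
- order.finish_job(): hands the job in, once; it reports no verdict.
The state is a dict: "time_s": time; "joints": joint angles; "joint_vel": joint speeds; "joint_torque": joint torques, N m; "tcp_pos": TCP position; "ee_rot": TCP orientation; "contact_force": force on the tool from outside, world axes, zero at the start; "moment": the same for the moment, N m; "finger_gap": opening from 0.0 (shut) to 1.0 (fully open).
Only numpy, scipy, OpenCV 4.12 (cv2) and the standard library are available. Lean on these libraries where they do the work, as an engineer would, in place of code of your own. Each camera call takes 0.05 s, during which the arm holds its last target.

## Working session

There is one attempt and no reset: what is moved stays moved. The work goes in short steps, Python scripts to look and compute and a tool call to move; the robot and the scene stay as the last step left them, time stands still between calls to the robot, and variables do not carry over. Pictures are saved under pics/ and viewed, and the job is handed in when it is done.

Besides the shell and the picture viewer there is one more tool, called after ">>>" by a JSON object that holds its "name" and its "arguments". carry_out: Moves the arm, as the interface text tells. Its arguments: {"type":"object","properties":{"targets":{"type":"string"},"grip_force":{"type":"number"}},"required":["targets"]}

```bash
ls; mkdir -p pics
python3 - <<'E'
from rig import manip, eyes, order
import cv2
print(manip.sense(), manip.pinch_z)
for n in ["side","top","wrist"]:
    c=eyes.calibration(n); print(n,c)
    cv2.imwrite(f"pics/{n}0.png",eyes.camera(n))
E
```

```text
pics
{'time_s': 0.0, 'joints': array([-1.33191306,  0.46945383, -0.04855586,  1.53370908,  0.02413762,
        1.14099807, -0.08234947]), 'joint_vel': array([ 0.00096008,  0.00240385,  0.00079231, -0.00032835, -0.00087687,
       -0.00035043,  0.00162785]), 'joint_torque': array([-5.84886857e-04, -5.07974231e+01, -8.09376128e-02, -2.36167735e+01,
       -6.13719458e-02,  3.80366296e-02,  1.85822987e-04]), 'tcp_pos': array([178.46430913, 650.34971731, 221.48455849]), 'ee_rot': array([-4.19415519e-01, -3.11332723e+00,  3.10531636e-03]), 'contact_force': array([ 0.43232188, -0.09643042,  0.1637043 ]), 'moment': array([-0.0293285 , -0.03710341,  0.01737445]), 'finger_gap': 0.9946741183284322} 18.700000000000003
side {'mtx': array([[510.54932111,   0.        , 307.3984998 ],
       [  0.        , 510.54932111, 202.68624944],
       [  0.        ,   0.        ,   1.        ]]), 'R': array([[ 0.93574029, -0.3525879 , -0.00847843],
       [-0.27408133, -0.71184042, -0.64665497],
       [ 0.22196743,  0.60742489, -0.76273552]]), 't': array([-553.61380285,  232.06176658, 1412.09776948])}
top {'mtx': array([[387.3022122 ,   0.        , 317.99338345],
       [  0.        , 387.3022122 , 201.95026003],
       [  0.        ,   0.        ,   1.        ]]), 'R': array([[-0.01707657, -0.99952987, -0.02546422],
       [-0.98765387,  0.02082913, -0.155261  ],
       [ 0.15571841,  0.02249851, -0.98754524]]), 't': array([ 26.13413217, 606.74355258, 900.10848298])}
wrist {'mtx': array([[278.10777087,   0.        , 320.1443548 ],
       [  0.        , 278.10777087, 199.03021778],
       [  0.        ,   0.        ,   1.        ]]), 'R': array([[ 0.26383887,  0.96456542, -0.00161364],
       [ 0.9278607 , -0.25334116,  0.27366546],
       [ 0.26355944, -0.07370082, -0.96182359]]), 't': array([-672.16659181,  -33.7358011 ,  390.01583037])}
```

View pics/side0.png

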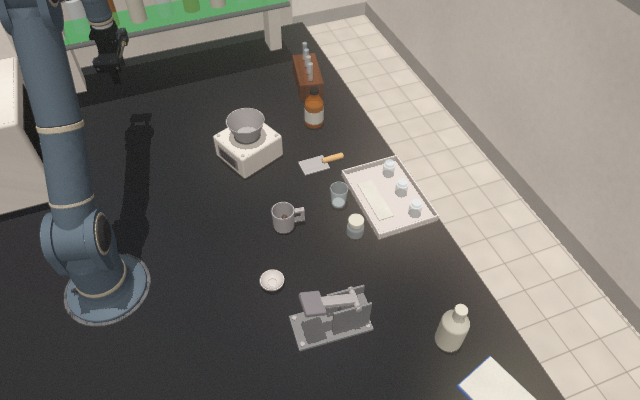

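View pics/top0.png

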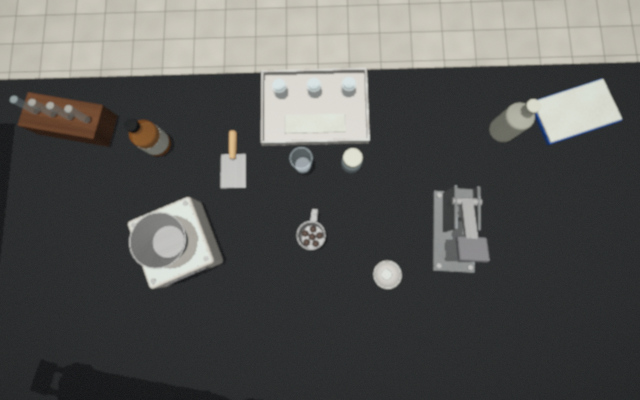

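View pics/wrist0.png

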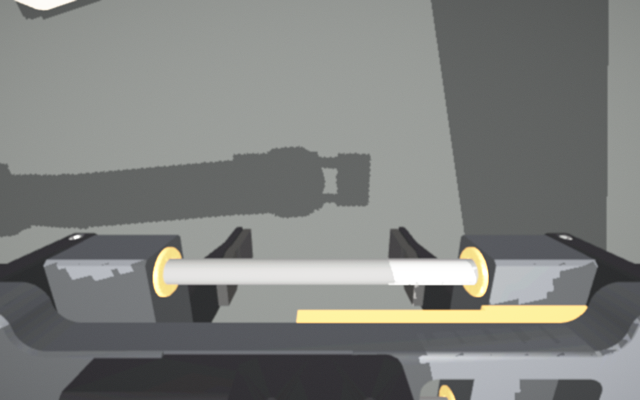

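The top view has the cup at about (311,236) with its handle pointing up the image, the hopper near (163,240), the lever stand near (460,232) with its pad at (473,249), and the dish at (387,274). I'll zoom in on these for precise pixels.

```bash
cat > h.py <<'E'
import numpy as np, cv2
from rig import manip, eyes, order
def ray(n,uv,cal=None):
    c=cal or eyes.calibration(n); R,t,K=c["R"],c["t"],c["mtx"]
    d=R.T@np.linalg.inv(K)@np.array([uv[0],uv[1],1.]); o=-R.T@t
    return o,d/np.linalg.norm(d)
def onz(n,uv,z,cal=None):
    o,d=ray(n,uv,cal); return o+d*(z-o[2])/d[2]
def proj(n,X,cal=None):
    c=cal or eyes.calibration(n); p=c["mtx"]@(c["R"]@np.asarray(X,float)+c["t"]); return p[:2]/p[2]
def tri(a,b):
    (o1,d1),(o2,d2)=a,b
    A=np.stack([d1,-d2],1); s=np.linalg.lstsq(A,o2-o1,rcond=None)[0]
    p,q=o1+s[0]*d1,o2+s[1]*d2; return (p+q)/2,np.linalg.norm(p-q)
E
python3 - <<'E'
import cv2,numpy as np
t=cv2.imread("pics/top0.png"); s=cv2.imread("pics/side0.png")
def crop(im,x,y,w,h,f): return cv2.resize(im[y:y+h,x:x+w],None,fx=f,fy=f,interpolation=cv2.INTER_CUBIC)
cv2.imwrite("pics/zt1.png",np.vstack([crop(t,285,195,100,70,8)]))
cv2.imwrite("pics/zt2.png",crop(t,425,175,80,110,5))
cv2.imwrite("pics/zt3.png",crop(t,120,190,110,105,5))
cv2.imwrite("pics/zs1.png",crop(s,260,190,60,55,10))
cv2.imwrite("pics/zs2.png",crop(s,280,280,100,70,8))
cv2.imwrite("pics/zs3.png",crop(s,205,100,90,80,7))
E
```

```text
(no output)
```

View pics/zt1.png

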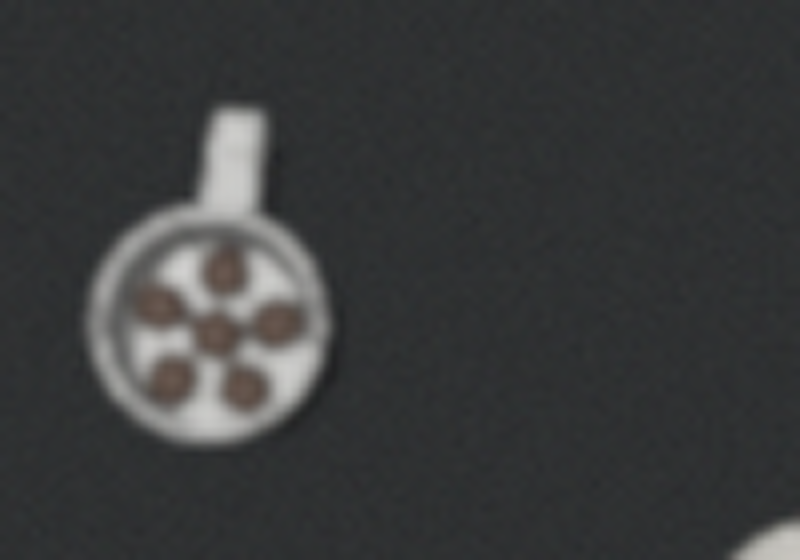

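View pics/zt2.png

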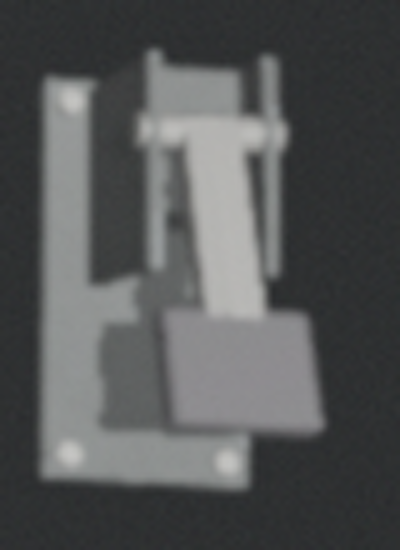

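View pics/zt3.png

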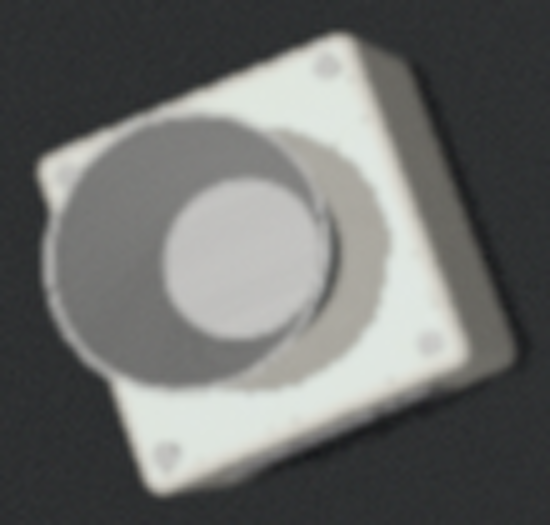

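View pics/zs1.png

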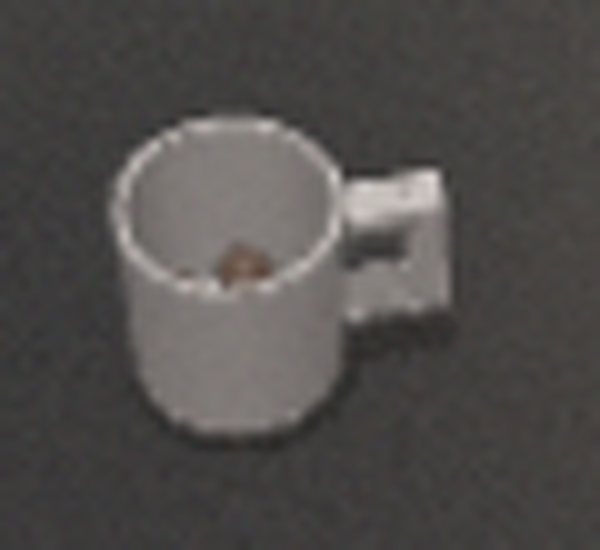

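View pics/zs2.png

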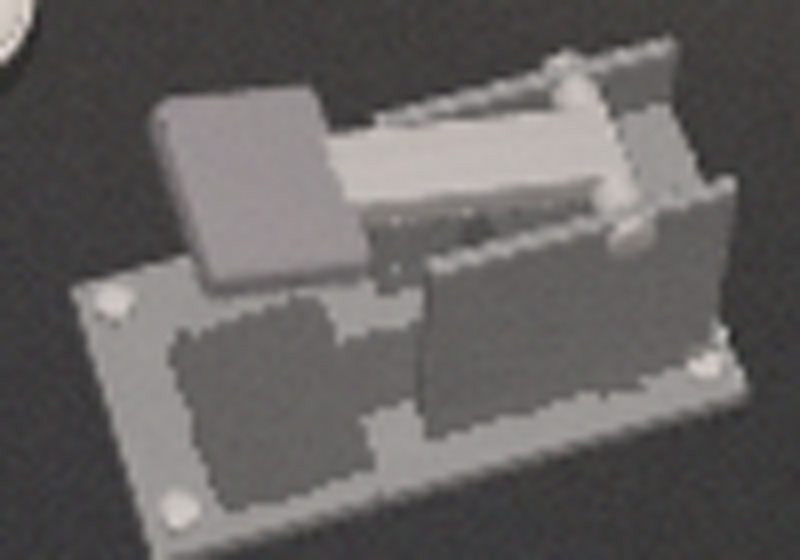

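View pics/zs3.png

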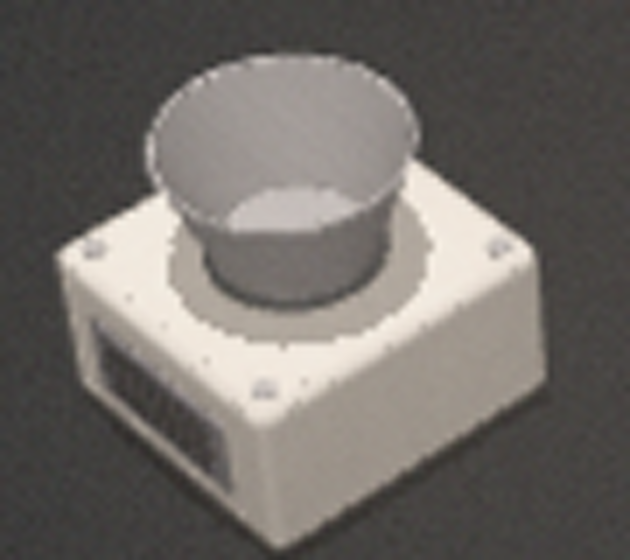

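Run:
```python
from h import *
def T(x,y,o,f): return ((x+.5)/f-.5+o[0],(y+.5)/f-.5+o[1])
zt1=lambda x,y:T(x,y,(285,195),8); zt2=lambda x,y:T(x,y,(425,175),5); zt3=lambda x,y:T(x,y,(120,190),5)
zs1=lambda x,y:T(x,y,(260,190),10); zs2=lambda x,y:T(x,y,(280,280),8); zs3=lambda x,y:T(x,y,(205,100),7)
np.set_printoptions(precision=1,suppress=True)
def both(nm,pt,ps,z=None):
    p,e=tri(ray("top",pt),ray("side",ps)); print(nm,p,"gap %.1f"%e, "" if z is None else (onz("top",pt,z),onz("side",ps,z)))
both("cuprim",zt1(208,325),zs1(228,204),70)
both("handle end",zt1(240,108),zs1(440,180),63)
both("hopper",zt3(185.5,252),zs3(283,142),155)
tp=[(165,312),(307,315),(323,427),(178,427)]; sp=[(155,100),(210,280),(365,265),(315,88)]
# order: top: TL(+x,+y), TR(+x,-y), BR(-x,-y), BL(-x,+y); side: +x right, +y up
sp=[(315,88),(365,265),(210,280),(157,105)]
for i in range(4): both("pad%d"%i,zt2(*tp[i]),zs2(*sp[i]))
both("axle ends",zt2(140,131),zs2(565,60)); both("axle end2",zt2(285,137),zs2(635,230))
both("foot screws",zt2(70,455),zs2(112,300),12); both("fs2",zt2(228,461),zs2(180,510),12);both("fs3",zt2(72,100),(0,0),12)
for n,(u,v),z in [("dish",(387.5,274.5),20),("beaker",(301,159),70),("jar",(352.5,158),65)]: print(n,onz("top",(u,v),z))
for q in [(347,38),(40,162),(463,360),(155,490)]: print("house",onz("top",zt3(*q),90))
```

```text
cuprim [525.5  33.   66.8] gap 1.2 (array([524.7,  32.9,  70. ]), array([525.4,  30.3,  70. ]))
handle end [589.4  22.9  61.9] gap 1.5 (array([590. ,  22.7,  63. ]), array([588.4,  22.1,  63. ]))
hopper [515.7 363.6 149.7] gap 1.8 (array([514.5, 361.4, 155. ]), array([515.3, 357.2, 155. ]))
pad0 [ 511.8 -291.1  129.1] gap 2.8 
pad1 [ 506.7 -352.1  128.1] gap 2.7 
pad2 [ 458.7 -348.4  144.3] gap 1.9 
pad3 [ 462.  -287.9  144.4] gap 2.6 
axle ends [ 595.8 -294.9  101.4] gap 1.9 
axle end2 [ 590.9 -358.9  104.7] gap 1.5 
foot screws [ 448.3 -278.    13.2] gap 0.2 (array([ 448.2, -278.3,   12. ]), array([ 448.6, -277.4,   12. ]))
fs2 [ 443.9 -354.4   13.6] gap 0.2 (array([ 444., -355.,   12.]), array([ 444.1, -353.7,   12. ]))
fs3 [289.4 -75.1 891.8] gap 379.0 (array([ 625.1, -290.9,   12. ]), array([-293.9, 1775.9,   12. ]))
dish [ 429.  -151.1   20. ]
beaker [710.3  53.6  70. ]
jar [711.2 -71.9  65. ]
house [618.2 318.1  90. ]
house [562.3 461.4  90. ]
house [466.9 259.   90. ]
house [410.6 399.2  90. ]
```

Run:
```python
from rig import manip, eyes, order
for o in (manip,eyes,order): print([a for a in dir(o) if not a.startswith('__')])
```

```text
['Unreachable', 'pinch_z', 'sense']
['calibration', 'camera']
['finish_job']
```

```bash
cat >> h.py <<'E'
from scipy.spatial.transform import Rotation as Ro
def cur():
    s=manip.sense(); return np.array(s["tcp_pos"]),Ro.from_rotvec(s["ee_rot"]),s
def rel(P,R,p0=None,R0=None):
    if p0 is None: p0,R0,_=cur()
    return R0.inv().apply(np.asarray(P,float)-p0), (R0.inv()*R).as_rotvec()
def frame(z,y):
    z=np.array(z,float); z/=np.linalg.norm(z); y=np.array(y,float); y-=z*(y@z); y/=np.linalg.norm(y)
    return Ro.from_matrix(np.stack([np.cross(y,z),y,z],1))
cupA=np.array([525.,31.5,0]); cyaw=np.arctan2(-9.2,64.5)
c=np.array([np.cos(cyaw),np.sin(cyaw),0]); tn=np.array([-np.sin(cyaw),np.cos(cyaw),0]); up=np.array([0,0,1.])
hop=np.array([515,359.7,155])
def log():
    import json
    s=manip.sense(); open("log.jsonl","a").write(json.dumps({k:(v.tolist() if hasattr(v,'tolist') else v) for k,v in s.items()})+"\n")
E
python3 - <<'E'
from h import *
np.set_printoptions(precision=3,suppress=True)
log()
print(cyaw,c,tn)
for a in (0,.35):
  R=frame(-np.cos(a)*up-np.sin(a)*c,tn)
  print(a,rel(cupA+58*c+[0,0,230],R))
E
```

```text
-0.14167999361343353 [ 0.99  -0.141  0.   ] [0.141 0.99  0.   ]
0 (array([-555.521, -498.008,   -7.517]), array([-0.001, -0.   , -0.126]))
0.35 (array([-555.521, -498.008,   -7.517]), array([ 0.021,  0.349, -0.125]))
```

>>> {"name": "carry_out", "arguments": {"targets": "-280 -250 -5 0 0 -0.06 87; -280 -250 -5 0 0 -0.06 87; -280 -250 -5 0 0 -0.06 87; -280 -250 -5 0 0 -0.06 87; -280 -250 -5 0 0 -0.06 87; -280 -250 -5 0 0 -0.06 87; -280 -250 -5 0 0 -0.06 87"}}

```text
time_s: 1.02
tcp_pos: [385.5, 330.2, 227.2]
ee_rot: [0.342, 3.122, -0.005]
contact_force: [-0.7, 0.9, -0.4]
finger_gap: 1.001
```

Run:
```python
from h import *
np.set_printoptions(precision=3,suppress=True)
log();p,R,s=cur(); print(s["time_s"],p,R.as_rotvec(),s["joints"],s["contact_force"])
for a in (0,.35):
  print(a,rel(cupA+58*c+[0,0,230],frame(-np.cos(a)*up-np.sin(a)*c,tn)))
```

```text
1.025 [385.5   330.19  227.245] [ 0.342  3.122 -0.005] [-0.854  0.19   0.07   1.921 -0.012  1.032  0.574] [-0.676  0.912 -0.446]
0 (array([-258.622, -257.044,   -1.659]), array([-0.003,  0.001, -0.076]))
0.35 (array([-258.622, -257.044,   -1.659]), array([ 0.01 ,  0.351, -0.076]))
```

>>> {"name": "carry_out", "arguments": {"targets": "-258 -257 0 0.01 0.35 -0.08 87; -258 -257 0 0.01 0.35 -0.08 87; -258 -257 0 0.01 0.35 -0.08 87; -258 -257 0 0.01 0.35 -0.08 87; -258 -257 0 0.01 0.35 -0.08 87; -258 -257 0 0.01 0.35 -0.08 87; -258 -257 0 0.01 0.35 -0.08 87; -258 -257 0 0.01 0.35 -0.08 87"}}

```text
time_s: 2.02
tcp_pos: [581.7, 24.8, 227.7]
ee_rot: [-0.191, -2.786, -0.037]
contact_force: [-0.2, 0.7, 0.6]
finger_gap: 1.0
```

```bash
python3 - <<'E'
from h import *
np.set_printoptions(precision=3,suppress=True)
log();p,R,s=cur(); print(s["time_s"],p,R.as_rotvec(),s["joints"],s["contact_force"])
cv2.imwrite("pics/w1.png",eyes.camera("wrist"))
E
cat > fit.py <<'E'
import json,numpy as np
from scipy.optimize import least_squares
from scipy.spatial.transform import Rotation as Ro
D=[json.loads(l) for l in open("log.jsonl")]
# chain: z(s1) pitch y, roll z, pitch y, roll z, pitch y, roll z ; offsets after each
def fk(q,p,sg):
    H,L1,e1,L2,e2,L3,e3,r0=p[:8]
    R=Ro.identity(); P=np.array([0,0,H])
    R=R*Ro.from_euler('z',sg[0]*q[0]); R=R*Ro.from_euler('y',q[1]); R=R*Ro.from_euler('z',sg[1]*q[2])
    P=P+R.apply([e1,0,L1]); R=R*Ro.from_euler('y',q[3]); P=P+R.apply([e2,0,L2]); R=R*Ro.from_euler('z',sg[2]*q[4])
    R=R*Ro.from_euler('y',q[5]); P=P+R.apply([e3,0,L3]); R=R*Ro.from_euler('z',sg[3]*q[6]+r0)
    return P,R
E
python3 - <<'E'
from fit import *
import itertools
for sg in itertools.product([-1],[1,-1],[1,-1],[1,-1]):
  best=None
  for r0 in (0,np.pi/2,np.pi,-np.pi/2):
    def f(p):
      out=[]
      for d in D:
        P,R=fk(d["joints"],p,sg); out+=list((P-d["tcp_pos"]));out+=list(300*(R.inv()*Ro.from_rotvec(d["ee_rot"])).as_rotvec())
      return np.array(out+list(0.003*(p-[350,420,0,400,0,250,0,r0])))
    s=least_squares(f,[350,420,0,400,0,250,0,r0])
    if best is None or s.cost<best.cost: best=s
  print(sg,round(best.cost,2),best.x.round(2))
E
```

```text
2.025 [581.658  24.843 227.724] [-0.191 -2.786 -0.037] [-0.249  0.507  0.258  1.527 -0.174  1.475  1.481] [-0.184  0.681  0.578]
(-1, 1, 1, 1) 145107.89 [-1.01704e+03  9.68790e+02 -1.34740e+02 -2.62700e+01 -9.20930e+02
  5.34520e+02  4.69000e+00  4.60000e-01]
(-1, 1, 1, -1) 17048.39 [-1017.04   968.79  -134.74   -26.27  -920.93   534.52     4.69     1.77]
(-1, 1, -1, 1) 150047.11 [-2.60698e+03  1.41830e+03 -3.06140e+02 -6.27720e+02 -1.97234e+03
  6.29420e+02 -5.39200e+01  4.40000e-01]
(-1, 1, -1, -1) 12475.22 [-2.60698e+03  1.41830e+03 -3.06140e+02 -6.27720e+02 -1.97234e+03
  6.29420e+02 -5.39200e+01  1.76000e+00]
(-1, -1, 1, 1) 220566.41 [-3.3461e+02  6.9868e+02 -6.0770e+01  2.5333e+02 -3.6839e+02  3.2189e+02
 -2.7800e+01  2.7000e-01]
(-1, -1, 1, -1) 7434.78 [-334.61  698.68  -60.77  253.33 -368.39  321.89  -27.8     1.58]
(-1, -1, -1, 1) 223788.77 [4.8251e+02 4.7018e+02 2.8760e+01 5.6257e+02 1.7084e+02 2.7621e+02
 4.9000e+00 2.6000e-01]
(-1, -1, -1, -1) 1916.11 [482.51 470.18  28.76 562.57 170.84 276.21   4.9    1.57]
```

View pics/w1.png

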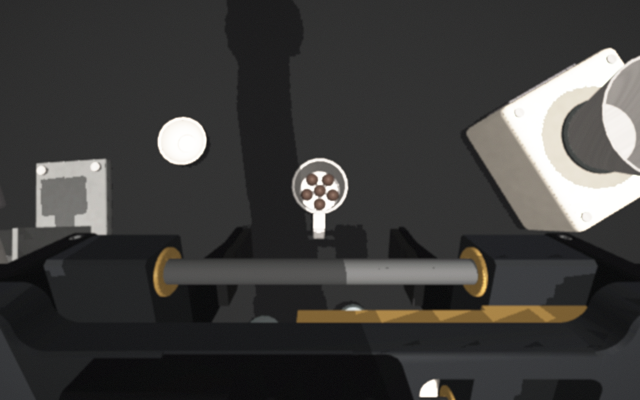

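```bash
python3 - <<'E'
from h import *
np.set_printoptions(precision=1,suppress=True)
im=cv2.imread("pics/w1.png"); 
cv2.imwrite("pics/w1z.png",cv2.resize(im[150:245,280:360],None,fx=6,fy=6,interpolation=cv2.INTER_CUBIC))
print(onz("wrist",(320.5,185.5),70),onz("wrist",(319,235.5),63))
E
python3 - <<'E'
from fit import *
import itertools
np.set_printoptions(precision=3,suppress=True)
for sg in itertools.product([1,-1],repeat=7):
    def f(p):
        out=[]
        for d in D:
            q=np.array(d["joints"])*sg
            R=Ro.from_euler('z',p[0]+q[0])
            for a,x in zip('yzyzyz',q[1:]): R=R*Ro.from_euler(a,x)
            R=R*Ro.from_euler('z',p[1]); out+=list((R.inv()*Ro.from_rotvec(d["ee_rot"])).as_rotvec())
        return np.array(out)
    for a in (0,1.57,3.14,-1.57):
      for b in (0,3.14):
        s=least_squares(f,[b,a])
        if s.cost<.01: print(sg,s.cost,s.x)
E
```

```text
[525.8  32.1  70. ] [585.7  22.2  63. ]
(-1, 1, -1, 1, -1, 1, -1) 2.4457020301729414e-25 [-0.     1.571]
(-1, 1, -1, 1, -1, 1, -1) 3.3508031879833026e-28 [6.283 1.571]
(-1, 1, -1, 1, -1, 1, -1) 1.4825784040042417e-25 [0.    1.571]
(-1, 1, -1, 1, -1, 1, -1) 3.3404826543098845e-22 [-0.     1.571]
(-1, 1, -1, 1, -1, 1, -1) 5.846314887934136e-31 [0.    1.571]
(-1, 1, -1, 1, -1, 1, -1) 5.752640227508068e-27 [-0.     1.571]
(-1, 1, -1, 1, -1, 1, -1) 2.0373072993926957e-29 [0.    1.571]
(-1, 1, -1, 1, -1, 1, -1) 5.716464113503823e-25 [ 0.    -4.712]
(-1, -1, -1, -1, -1, -1, -1) 8.367864208654168e-28 [-3.142 -1.571]
(-1, -1, -1, -1, -1, -1, -1) 2.656430956074568e-24 [ 3.142 -1.571]
(-1, -1, -1, -1, -1, -1, -1) 2.2850069835706793e-25 [-3.142 -1.571]
(-1, -1, -1, -1, -1, -1, -1) 2.3333182293380165e-20 [3.142 4.712]
(-1, -1, -1, -1, -1, -1, -1) 3.311758672890071e-28 [3.142 4.712]
(-1, -1, -1, -1, -1, -1, -1) 3.497623858630332e-24 [3.142 4.712]
(-1, -1, -1, -1, -1, -1, -1) 2.2635115805804942e-29 [-3.142 -1.571]
(-1, -1, -1, -1, -1, -1, -1) 6.297986211356192e-22 [ 3.142 -1.571]
```

View pics/w1z.png

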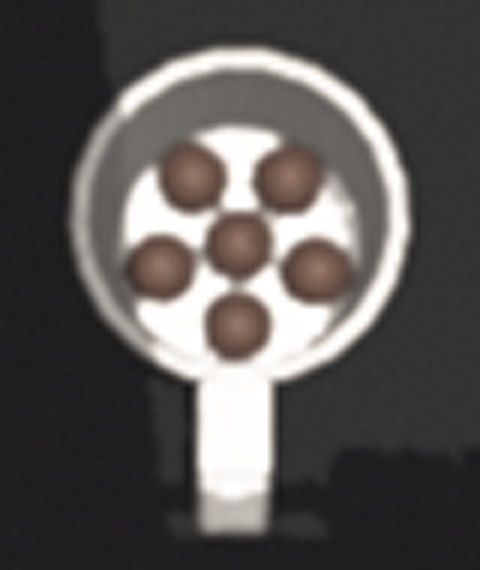

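```bash
cat > fit.py <<'E'
import json,numpy as np
from scipy.optimize import least_squares
from scipy.spatial.transform import Rotation as Ro
D=[json.loads(l) for l in open("log.jsonl")]
SG=np.array([-1,1,-1,1,-1,1,-1]); AX='zyzyzyz'
LO=np.array([-2.59,-.33,-1.39,.1,-1.04,.21,-2.66]); HI=np.array([2.59,1.99,1.29,2.45,4.18,1.99,2.66])
def rots(q):
    q=np.asarray(q)*SG; R=Ro.identity(); out=[]
    for a,x in zip(AX,q): R=R*Ro.from_euler(a,x); out.append(R)
    return out, R*Ro.from_euler('z',np.pi/2)
# unknowns: base H ; after q2..: frames index: offset in frame i (x,y,z)
idx=[(-1,2)]+[(2,0),(2,2),(4,0),(4,2),(6,2)]
extra=[(0,0),(3,0),(5,0),(2,1),(4,1)]
def cols(q,ix):
    rs,_=rots(q); out=[]
    for f,a in ix:
        v=np.eye(3)[a]; out.append(v if f<0 else rs[f].apply(v))
    return np.array(out).T
IX=idx+extra
prior=np.array([350,0,420,0,400,250]+[0]*len(extra),float)
w=np.array([.02,.03,.02,.03,.02,.02]+[.1]*len(extra))
A=np.vstack([cols(d["joints"],IX) for d in D]); b=np.concatenate([d["tcp_pos"] for d in D])
X=np.linalg.lstsq(np.vstack([A,np.diag(w)]),np.concatenate([b,w*prior]),rcond=None)[0]
def fk(q): return cols(q,IX)@X, rots(q)[1]
def ik(P,R,q0):
    def f(q):
        p,r=fk(q); return np.concatenate([(p-P)/5,100*(R.inv()*r).as_rotvec(),.02*(q-q0)])
    s=least_squares(f,np.clip(q0,LO+.01,HI-.01),bounds=(LO,HI)); p,r=fk(s.x)
    return s.x,np.linalg.norm(p-P),(R.inv()*r).magnitude()
if __name__=="__main__":
    np.set_printoptions(precision=2,suppress=True)
    print(list(zip(IX,X.round(1)))); print((A@X-b).reshape(-1,3))
E
python3 fit.py
```

```text
[((-1, 2), np.float64(276.2)), ((2, 0), np.float64(5.8)), ((2, 2), np.float64(527.3)), ((4, 0), np.float64(41.7)), ((4, 2), np.float64(481.0)), ((6, 2), np.float64(286.0)), ((0, 0), np.float64(10.9)), ((3, 0), np.float64(-3.9)), ((5, 0), np.float64(2.3)), ((2, 1), np.float64(-22.4)), ((4, 1), np.float64(-19.6))]
[[-0.09  0.09  0.07]
 [-0.38  0.42  0.05]
 [-0.13 -0.47 -0.09]]
```

```bash
cat > pour.py <<'E'
from h import *
import fit
def pose(th,psi,rho,al,lip,gh=42):
    m=np.array([np.cos(psi),np.sin(psi),0]); u=np.cos(th)*up+np.sin(th)*m; hu=np.sin(th)*up-np.cos(th)*m
    s=np.cross(u,hu); h=np.cos(rho)*hu+np.sin(rho)*s
    C=np.asarray(lip)-35*u+34*hu
    z=-np.cos(al)*u-np.sin(al)*h; y=np.cross(u,h)
    return C+58*h+(gh-35)*u+18.7*z, frame(z,y), C,u,h
E
cat > srch.py <<'E'
from pour import *
np.set_printoptions(precision=2,suppress=True)
q0=manip.sense()["joints"]
for al in (0,.35,.6):
  for rho in (0,1.57,-1.57,.8,-.8):
    for psi in np.arange(0,6.28,.52):
      m=np.array([np.cos(psi),np.sin(psi),0])
      P,R,C,u,h=pose(2.0,psi,rho,al,hop+[0,0,30]-15*m)
      best=None
      for j5 in (0,1.57,3.0):
        for j7 in (-1,1):
          g=q0.copy(); g[0]=-.6; g[4]=j5; g[6]=j7
          q,e,r=fit.ik(P,R,g)
          if best is None or e+300*r<best[0]: best=(e+300*r,q,e,r)
      if best[0]<20: print(al,rho,round(psi,2),best[1],round(best[2],1),round(best[3],3), np.minimum(best[1]-fit.LO,fit.HI-best[1]).min().round(2))
E
python3 srch.py
```

```text
0 0 1.56 [-1.43  1.42  0.99  1.32  0.61  1.99 -0.39] 0.0 0.0 0.0
0 0 2.08 [-1.35  1.04  0.43  1.65  1.12  1.93 -0.92] 0.0 0.0 0.06
0 0 2.6 [-1.18  0.86  0.08  2.    1.59  1.95 -1.26] 0.0 0.0 0.04
0 0 3.12 [-1.08  0.79  0.05  2.3   2.09  1.94 -1.54] 0.0 0.0 0.05
0 0 3.64 [-1.55  1.23  0.92  2.45  2.4   1.69 -2.46] 0.0 0.0 0.0
0 0 4.16 [-0.34  0.78  0.01  2.34  3.82  1.99 -1.59] 0.0 0.0 0.0
0 0 4.68 [ 0.71  1.64 -1.36  1.99 -1.04  0.64 -1.98] 0.0 0.0 0.0
0 0 5.2 [ 0.41  1.2  -0.93  1.69 -1.04  1.44 -2.33] 0.0 0.0 0.0
0 0 5.72 [ 0.09  1.14 -0.66  1.39 -0.99  1.99 -2.55] 0.0 0.0 0.0
0 1.57 1.56 [-1.3   1.46  0.91  1.22  0.64  1.99  1.11] 0.0 0.0 0.0
0 1.57 2.08 [-1.33  1.22  0.55  1.5   1.07  1.81  0.7 ] 0.0 0.0 0.18
0 1.57 2.6 [-1.13  1.    0.09  1.83  1.64  1.92  0.34] 0.0 0.0 0.07
0 1.57 3.12 [-1.3   0.98  0.3   2.13  1.96  1.75 -0.05] 0.0 0.0 0.24
0 1.57 3.64 [-1.34  1.05  0.52  2.34  2.43  1.88 -0.5 ] 0.0 0.0 0.11
0 1.57 4.16 [-0.3   0.93 -0.21  2.33  3.82  1.99  0.22] 0.0 0.0 0.0
0 1.57 4.68 [ 0.7   1.79 -1.3   2.06 -1.04  0.57 -0.23] 0.0 0.0 0.0
0 1.57 5.2 [ 0.39  1.23 -0.84  1.82
[... 6925 characters left out ...]
.01
0.6 0.8 5.2 [ 0.72  1.12 -1.21  2.06 -1.04  0.66 -1.54] 0.0 0.0 0.0
0.6 0.8 5.72 [ 0.16  0.79 -0.45  1.73 -1.04  1.6  -1.59] 0.0 0.0 0.0
0.6 0.8 6.24 [ 0.02  0.95 -0.48  1.37 -0.74  1.99 -1.73] 0.0 0.0 0.0
0.6 -0.8 1.04 [-1.5   1.41  1.23  1.24  0.13  1.99 -1.01] 0.0 0.0 0.0
0.6 -0.8 1.56 [-1.39  0.88  0.41  1.63  0.83  1.79 -1.58] 0.0 0.0 0.2
0.6 -0.8 2.08 [-1.15  0.65 -0.05  2.04  1.34  1.7  -1.84] 0.0 0.0 0.29
0.6 -0.8 2.6 [-0.95  0.53 -0.19  2.4   1.91  1.57 -2.04] 0.0 0.0 0.05
0.6 -0.8 3.64 [-0.26  0.52  0.02  2.42  3.82  1.4  -2.42] 0.0 0.0 0.03
0.6 -0.8 4.68 [ 0.59  1.34 -1.38  1.64 -0.34  0.97  2.66] 0.0 0.0 0.0
0.6 -0.8 5.2 [ 0.31  1.3  -1.24  1.3  -0.34  1.57  2.66] 0.0 0.0 0.0
```

```bash
sed -i 's/cupA=.*/cupA=np.array([525.4,31.9,0]); cyaw=-0.15/' h.py
python3 - <<'E'
from pour import *
np.set_printoptions(precision=3,suppress=True)
p,R0,s=cur(); q0=s["joints"]
al=.5
z=-np.cos(al)*up-np.sin(al)*c; R=frame(z,tn); G=cupA+58*c+[0,0,42]+18.7*z
for b in (130,0):
  P=G-b*z; print(b,P,rel(P,R),fit.ik(P,R,q0))
E
```

```text
130 [635.51   15.259 139.675] (array([-81.99 ,  -3.321,  63.99 ]), array([-0.004,  0.15 ,  0.014])) (array([-0.175,  0.763,  0.225,  1.335, -0.213,  1.563,  1.506]), np.float64(1.1546265260477921e-05), 1.5643853964333303e-08)
0 [573.884  24.572  25.589] (array([-62.596,  -2.678, 192.534]), array([-0.004,  0.15 ,  0.014])) (array([-0.19 ,  0.818,  0.206,  1.538, -0.234,  1.307,  1.53 ]), np.float64(7.385992833288708e-06), 4.603520300151065e-09)
```

>>> {"name": "carry_out", "arguments": {"targets": "-41 -1.5 32 0 0.07 0 50; -82 -3.3 64 0 0.15 0.014 50; -82 -3.3 64 0 0.15 0.014 50; -82 -3.3 64 0 0.15 0.014 50; -82 -3.3 64 0 0.15 0.014 50"}}

```text
time_s: 2.7
tcp_pos: [636.2, 16.3, 143.9]
ee_rot: [-0.194, -2.641, -0.047]
contact_force: [1.2, -0.0, 0.5]
finger_gap: 0.591
```

```bash
python3 - <<'E'
from pour import *
np.set_printoptions(precision=3,suppress=True)
log(); p,R0,s=cur(); print(p,s["joints"],s["finger_gap"])
al=.5
z=-np.cos(al)*up-np.sin(al)*c; R=frame(z,tn); G=cupA+58*c+[0,0,42]+18.7*z
print(rel(G,R))
cv2.imwrite("pics/w2.png",eyes.camera("wrist"))
E
python3 fit.py
```

```text
[636.183  16.297 143.911] [-0.191  0.75   0.249  1.346 -0.22   1.562  1.518] 0.5906578125802906
(array([ -0.777,  -0.78 , 133.972]), array([-0.003,  0.006,  0.002]))
[((-1, 2), np.float64(241.6)), ((2, 0), np.float64(3.7)), ((2, 2), np.float64(538.2)), ((4, 0), np.float64(22.4)), ((4, 2), np.float64(470.8)), ((6, 2), np.float64(287.6)), ((0, 0), np.float64(7.1)), ((3, 0), np.float64(-7.7)), ((5, 0), np.float64(1.9)), ((2, 1), np.float64(-22.1)), ((4, 1), np.float64(-19.8))]
[[-0.    0.22 -0.01]
 [-0.56  0.34  0.17]
 [ 0.08 -0.03 -0.46]
 [-0.16 -0.43  0.34]]
```

View pics/w2.png

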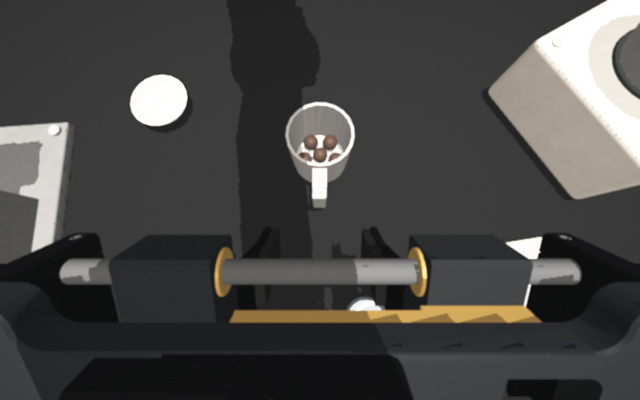

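The handle is at column 319, centred between the fingertips at columns 277 and 365. I'll approach along the tool axis.

>>> {"name": "carry_out", "arguments": {"targets": "0 0 40 0 0 0 50; 0 -0.5 80 0 0 0 50; -0.8 -0.8 110 0 0.006 0 50; -0.8 -0.8 128 0 0.006 0 50; -0.8 -0.8 134 0 0.006 0 50; -0.8 -0.8 134 0 0.006 0 50; -0.8 -0.8 134 0 0.006 0 50"}}

```text
time_s: 3.62
tcp_pos: [575.1, 24.2, 26.6]
ee_rot: [-0.195, -2.638, -0.048]
contact_force: [-0.4, -0.6, 0.1]
finger_gap: 0.572
```

Run:
```python
from pour import *
np.set_printoptions(precision=3,suppress=True)
log(); p,R0,s=cur(); print(p,s["joints"],s["finger_gap"],s["contact_force"])
al=.5
z=-np.cos(al)*up-np.sin(al)*c; R=frame(z,tn); G=cupA+58*c+[0,0,42]+18.7*z
print(rel(G,R))
im=eyes.camera("wrist"); im2=eyes.camera("side")
cv2.imwrite("pics/w3.png",np.hstack([im[:,120:520],cv2.resize(im2[150:290,220:360],(400,400))]))
```

```text
[575.135  24.215  26.612] [-0.205  0.791  0.223  1.579 -0.24   1.294  1.542] 0.5715490874773019 [-0.411 -0.581  0.062]
(array([0.645, 0.171, 1.514]), array([-0.002,  0.003,  0.002]))
```

View pics/w3.png

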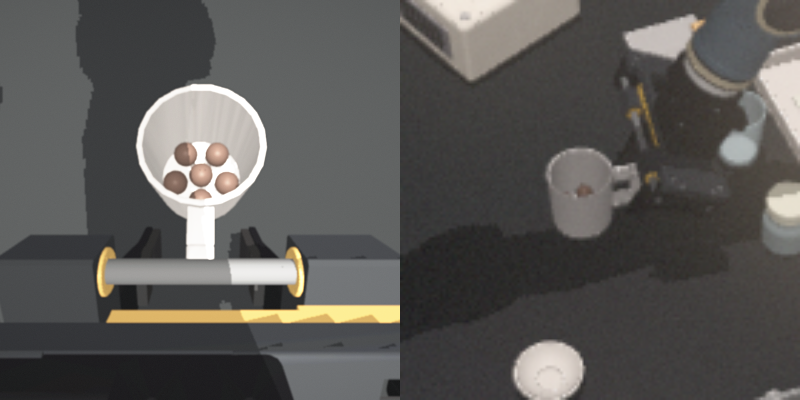

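The bar sits between the fingers and the beaker is clear. I'll close the gripper.

>>> {"name": "carry_out", "arguments": {"targets": "0.6 0.2 1.5 0 0 0 30; 0.6 0.2 1.5 0 0 0 18; 0.6 0.2 1.5 0 0 0 10; 0.6 0.2 1.5 0 0 0 5; 0.6 0.2 1.5 0 0 0 5; 0.6 0.2 1.5 0 0 0 5; 0.6 0.2 1.5 0 0 0 5", "grip_force": 50}}

```text
time_s: 4.6
tcp_pos: [573.6, 24.7, 25.2]
ee_rot: [-0.195, -2.637, -0.048]
contact_force: [-0.4, -0.3, -0.3]
finger_gap: 0.157
```

Run:
```python
from pour import *
np.set_printoptions(precision=3,suppress=True)
log(); p,R0,s=cur(); print(s["time_s"],p,R0.as_rotvec(),s["joints"],s["finger_gap"]*87,s["contact_force"])
print(rel(p+[0,0,150],R0))
```

```text
4.6 [573.611  24.673  25.191] [-0.195 -2.637 -0.048] [-0.206  0.792  0.222  1.583 -0.24   1.29   1.542] 13.643769830819135 [-0.41  -0.324 -0.317]
(array([  71.655,   -0.131, -131.778]), array([0., 0., 0.]))
```

>>> {"name": "carry_out", "arguments": {"targets": "3 0 -5 0 0 0 5; 8 0 -15 0 0 0 5; 15 0 -27 0 0 0 5; 24 0 -44 0 0 0 5; 36 0 -66 0 0 0 5; 48 0 -88 0 0 0 5; 60 0 -110 0 0 0 5; 68 0 -125 0 0 0 5; 72 0 -132 0 0 0 5; 72 0 -132 0 0 0 5; 72 0 -132 0 0 0 5"}}

```text
time_s: 5.98
tcp_pos: [572.9, 24.9, 174.7]
ee_rot: [-0.195, -2.636, -0.048]
contact_force: [0.3, -0.9, -1.7]
finger_gap: 0.154
```

```bash
python3 - <<'E'
from pour import *
np.set_printoptions(precision=3,suppress=True)
log(); p,R0,s=cur(); print(s["time_s"],p,R0.as_rotvec(),s["joints"],s["finger_gap"]*87,s["contact_force"])
im=eyes.camera("wrist"); im2=eyes.camera("side")
cv2.imwrite("pics/w4.png",np.hstack([im[:,120:520],cv2.resize(im2[130:270,220:360],(400,400))]))
E
python3 fit.py
```

```text
5.975 [572.92   24.853 174.68 ] [-0.195 -2.636 -0.048] [-0.223  0.624  0.25   1.505 -0.206  1.533  1.502] 13.428032947454305 [ 0.311 -0.887 -1.717]
[((-1, 2), np.float64(224.5)), ((2, 0), np.float64(3.2)), ((2, 2), np.float64(544.9)), ((4, 0), np.float64(7.9)), ((4, 2), np.float64(466.5)), ((6, 2), np.float64(293.6)), ((0, 0), np.float64(2.8)), ((3, 0), np.float64(-9.7)), ((5, 0), np.float64(2.9)), ((2, 1), np.float64(-22.4)), ((4, 1), np.float64(-19.4))]
[[-0.1   0.46 -0.13]
 [-0.35  0.46  0.12]
 [-1.18 -0.2  -0.02]
 [ 0.16 -0.11  0.19]
 [-0.2   0.04  0.24]
 [-0.19  0.04  0.23]
 [ 0.94 -0.32 -0.58]]
```

View pics/w4.png

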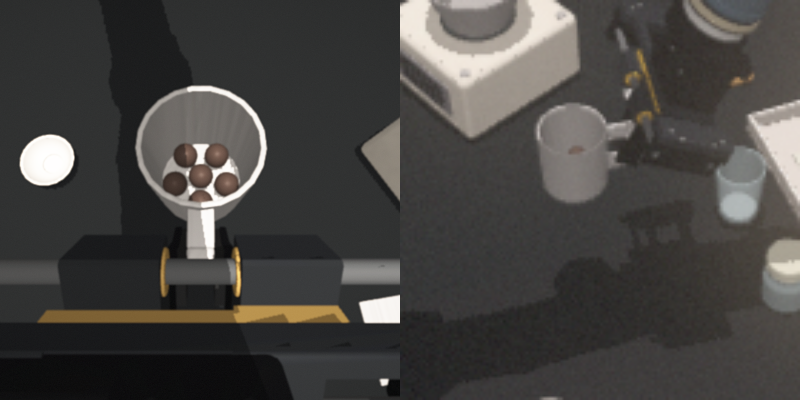

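```bash
cat > plan.py <<'E'
from pour import *
np.set_printoptions(precision=2,suppress=True)
def lipz(th): return 175+70*max(np.cos(th),0)
if __name__=="__main__":
  q0=manip.sense()["joints"]; p0,R0,_=cur()
  for psi in (2.1,2.4,2.7):
    q=q0.copy(); print("psi",psi)
    # carry: interpolate pose
    m=np.array([np.cos(psi),np.sin(psi),0])
    for th in (0,.0,.4,.8,1.2,1.5,1.8,2.0,2.1):
      P,R,C,u,h=pose(th,psi,0,.5,hop*[1,1,0]+[0,0,lipz(th)]-20*m)
      qn,e,r=fit.ik(P,R,q); print(th,P,qn,round(e,1),round(r,3),"marg",np.minimum(qn-fit.LO,fit.HI-qn).min().round(2),"dq",abs(qn-q).max().round(2)); q=qn
E
python3 plan.py
```

```text
psi 2.1
0 [567.02 270.76 200.59] [-0.49  0.51  0.29  1.62 -0.65  1.27  0.59] 0.0 0.0 marg 0.39 dq 0.92
0.0 [567.02 270.76 200.59] [-0.49  0.51  0.29  1.62 -0.65  1.27  0.59] 0.0 0.0 marg 0.39 dq 0.0
0.4 [572.44 261.49 230.9 ] [-0.75  0.43  0.43  1.62 -0.3   1.16  0.3 ] 0.0 0.0 marg 0.74 dq 0.35
0.8 [570.39 265.   252.39] [-1.05  0.44  0.57  1.64  0.07  1.12 -0.03] 0.0 0.0 marg 0.72 dq 0.37
1.2 [561.18 280.73 261.66] [-1.32  0.56  0.72  1.66  0.37  1.17 -0.3 ] 0.0 0.0 marg 0.57 dq 0.29
1.5 [550.43 299.13 259.64] [-1.46  0.71  0.8   1.67  0.52  1.23 -0.45] 0.0 0.0 marg 0.49 dq 0.16
1.8 [537.41 321.39 265.95] [-1.55  0.88  0.86  1.66  0.63  1.32 -0.56] 0.0 0.0 marg 0.43 dq 0.17
2.0 [528.04 337.41 268.98] [-1.58  1.    0.89  1.65  0.7   1.39 -0.61] 0.0 0.0 marg 0.4 dq 0.12
2.1 [523.29 345.53 269.1 ] [-1.6   1.06  0.9   1.64  0.73  1.42 -0.63] 0.0 0.0 marg 0.39 dq 0.06
psi 2.4
0 [590.98 290.1  200.59] [-0.48  0.61  0.24  1.44 -0.56  1.43  0.75] 0.0 0.0 marg 0.48 dq 0.75
0.0 [590.98 290.1  200.59] [-0.48  0.61  0.24  1.44 -0.56  1.43  0.75] 0.0 0.0 marg 0.48 dq 0.0
0.4 [598.9  282.85 230.9
[... 828 characters left out ...]
0.0 0.0 marg 0.43 dq 0.0
0.4 [617.86 311.08 230.9 ] [-0.68  0.55  0.3   1.42 -0.24  1.27  0.79] 0.0 0.0 marg 0.72 dq 0.29
0.8 [614.19 312.81 252.39] [-0.96  0.44  0.44  1.61  0.09  0.97  0.52] 0.0 0.0 marg 0.76 dq 0.32
1.2 [597.71 320.6  261.66] [-1.38  0.46  0.74  1.81  0.5   0.75  0.07] 0.0 0.0 marg 0.54 dq 0.45
1.5 [578.44 329.71 259.64] [-1.69  0.67  1.04  1.94  0.71  0.61 -0.27] 0.0 0.0 marg 0.25 dq 0.34
1.8 [555.13 340.73 265.95] [-1.87  0.98  1.25  2.02  0.8   0.52 -0.54] 0.0 0.0 marg 0.04 dq 0.31
2.0 [538.35 348.66 268.98] [-1.92  1.17  1.29  2.05  0.9   0.54 -0.75] 0.0 0.0 marg 0.0 dq 0.21
2.1 [529.84 352.68 269.1 ] [-1.94  1.25  1.29  2.06  0.95  0.57 -0.85] 0.0 0.0 marg 0.0 dq 0.1
```

Run:
```python
from plan import *
np.set_printoptions(precision=3,suppress=True)
psi=2.1; m=np.array([np.cos(psi),np.sin(psi),0])
P,R,C,u,h=pose(0,psi,0,.5,hop*[1,1,0]+[0,0,lipz(0)]-20*m)
t,r=rel(P,R); print(C,t,r)
n=13
for i in range(1,n+1):
    s=i/n; s=s*s*(3-2*s); print(np.r_[t*s,r*s].round([0,0,0,2,2,2][0]) if 0 else np.r_[(t*s).round(0),(r*s).round(2)])
```

```text
[542.262 313.087 210.   ] [ 49.371 242.352  -2.945] [-0.43   0.001  0.784]
[ 1.    4.   -0.   -0.01  0.    0.01]
[ 3.   15.   -0.   -0.03  0.    0.05]
[ 7.   33.   -0.   -0.06  0.    0.11]
[11.   55.   -1.   -0.1   0.    0.18]
[16.   80.   -1.   -0.14  0.    0.26]
[ 22.   107.    -1.    -0.19   0.     0.35]
[ 28.   135.    -2.    -0.24   0.     0.44]
[ 33.   162.    -2.    -0.29   0.     0.53]
[ 38.   188.    -2.    -0.33   0.     0.61]
[ 43.   210.    -3.    -0.37   0.     0.68]
[ 46.   227.    -3.    -0.4    0.     0.73]
[ 49.   238.    -3.    -0.42   0.     0.77]
[ 49.   242.    -3.    -0.43   0.     0.78]
```

>>> {"name": "carry_out", "arguments": {"targets": "1 4 0 -0.01 0 0.01 5; 3 15 0 -0.03 0 0.05 5; 7 33 0 -0.06 0 0.11 5; 11 55 -1 -0.1 0 0.18 5; 16 80 -1 -0.14 0 0.26 5; 22 107 -1 -0.19 0 0.35 5; 28 135 -2 -0.24 0 0.44 5; 33 162 -2 -0.29 0 0.53 5; 38 188 -2 -0.33 0 0.61 5; 43 210 -3 -0.37 0 0.68 5; 46 227 -3 -0.4 0 0.73 5; 49 238 -3 -0.42 0 0.77 5; 49 242 -3 -0.43 0 0.78 5; 49 242 -3 -0.43 0 0.78 5; 49 242 -3 -0.43 0 0.78 5"}}

```text
time_s: 7.95
tcp_pos: [567.5, 269.6, 200.2]
ee_rot: [-1.333, -2.334, -0.342]
contact_force: [0.2, 0.4, -2.0]
finger_gap: 0.154
```

```bash
python3 - <<'E'
from plan import *
np.set_printoptions(precision=3,suppress=True)
log(); p,R0,s=cur(); print(s["time_s"],p,R0.as_rotvec(),s["joints"],s["finger_gap"]*87,s["contact_force"])
im2=eyes.camera("side");im=eyes.camera("top")
cv2.imwrite("pics/w5.png",np.hstack([cv2.resize(im[160:300,100:240],(400,400)),cv2.resize(im2[30:170,160:300],(400,400))]))
psi=2.1; m=np.array([np.cos(psi),np.sin(psi),0])
for th in (0,.4,.8,1.1,1.3,1.5,1.7,1.8,2.0,2.1):
  P,R,C,u,h=pose(th,psi,0,.5,hop*[1,1,0]+[0,0,lipz(th)]-20*m)
  t,r=rel(P,R); print(th,t.round(1),r)
E
python3 fit.py | tail -9
```

```text
7.95 [567.547 269.569 200.186] [-1.333 -2.334 -0.342] [-0.494  0.505  0.308  1.654 -0.657  1.257  0.614] 13.43976953555027 [ 0.176  0.423 -1.971]
0 [1.2 0.1 0.3] [0.    0.    0.004]
0.4 [  6.3   0.1 -31.5] [ 0.001 -0.4    0.004]
0.8 [ 20.2   0.1 -48.4] [ 0.002 -0.8    0.004]
1.1 [ 35.    0.2 -49.6] [ 0.002 -1.1    0.003]
1.3 [ 46.4   0.2 -44.8] [ 0.003 -1.3    0.003]
1.5 [ 58.3   0.3 -35.8] [ 0.003 -1.5    0.003]
1.7 [ 74.7   0.3 -30.7] [ 0.003 -1.7    0.003]
1.8 [ 84.    0.4 -29. ] [ 0.004 -1.8    0.003]
2.0 [101.7   0.4 -22.7] [ 0.004 -2.     0.002]
2.1 [110.    0.5 -18.3] [ 0.004 -2.1    0.002]
[((-1, 2), np.float64(232.2)), ((2, 0), np.float64(3.3)), ((2, 2), np.float64(544.1)), ((4, 0), np.float64(19.6)), ((4, 2), np.float64(468.4)), ((6, 2), np.float64(296.8)), ((0, 0), np.float64(-3.9)), ((3, 0), np.float64(-18.2)), ((5, 0), np.float64(-4.7)), ((2, 1), np.float64(-40.2)), ((4, 1), np.float64(-1.6))]
[[-0.11  1.26 -0.69]
 [ 0.61  0.78  0.07]
 [-0.27 -0.45  0.18]
 [ 0.32  0.2   0.22]
 [-0.02  0.26 -0.04]
 [-0.01  0.26 -0.06]
 [ 1.04 -0.22 -0.87]
 [-3.22 -0.71  1.24]]
```

View pics/w5.png

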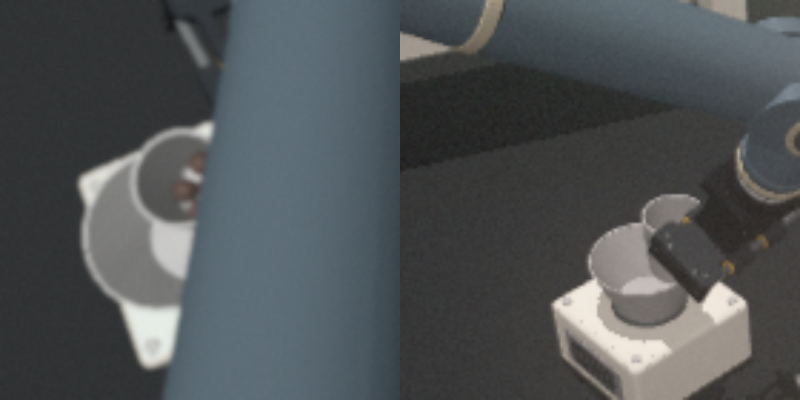

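Only the low edge of the cup and the hopper are seen from above, and both are where I planned them. Next I tip it in stages.

>>> {"name": "carry_out", "arguments": {"targets": "1.5 0 -4 0 -0.05 0 5; 3 0 -12 0 -0.14 0 5; 4.5 0 -22 0 -0.26 0 5; 6.5 0 -31.5 0 -0.4 0 5; 10 0 -38 0 -0.52 0 5; 14 0 -43 0 -0.64 0 5; 18 0 -47 0 -0.75 0 5; 22.5 0 -49 0 -0.86 0 5; 27 0 -50 0 -0.95 0 5; 32 0 -50 0 -1.04 0 5; 35 0 -49.6 0 -1.1 0 5; 35 0 -49.6 0 -1.1 0 5; 35 0 -49.6 0 -1.1 0 5"}}

```text
time_s: 9.68
tcp_pos: [564.3, 274.8, 260.9]
ee_rot: [1.289, 2.249, -0.395]
contact_force: [-0.1, -0.5, -2.3]
finger_gap: 0.156
```

Run:
```python
from plan import *
np.set_printoptions(precision=3,suppress=True)
log(); p,R0,s=cur(); print(s["time_s"],p,R0.as_rotvec(),s["joints"],s["finger_gap"]*87,s["contact_force"])
im2=eyes.camera("side");im=eyes.camera("top")
cv2.imwrite("pics/w6.png",np.hstack([cv2.resize(im[160:300,100:240],(400,400)),cv2.resize(im2[30:170,160:300],(400,400))]))
psi=2.1; m=np.array([np.cos(psi),np.sin(psi),0])
for th in (1.1,1.3,1.5,1.7,1.8,2.0,2.1):
  P,R,C,u,h=pose(th,psi,0,.5,hop*[1,1,0]+[0,0,lipz(th)]-20*m)
  t,r=rel(P,R); print(th,t.round(1),r)
```

```text
9.675 [564.254 274.816 260.851] [ 1.289  2.249 -0.395] [-1.244  0.474  0.627  1.675  0.35   1.178 -0.282] 13.607059581511377 [-0.066 -0.48  -2.347]
1.1 [ 1.5  0.3 -0.4] [ 0.003 -0.001 -0.001]
1.3 [10.9  0.3 -8.3] [ 0.003 -0.201 -0.001]
1.5 [ 24.4   0.3 -14.8] [ 0.002 -0.401 -0.002]
1.7 [ 36.4   0.4 -27.2] [ 0.002 -0.601 -0.002]
1.8 [ 42.1   0.4 -34.6] [ 0.002 -0.701 -0.002]
2.0 [ 55.7   0.4 -47.6] [ 0.002 -0.901 -0.002]
2.1 [ 63.5   0.4 -53. ] [ 0.002 -1.001 -0.002]
```

View pics/w6.png

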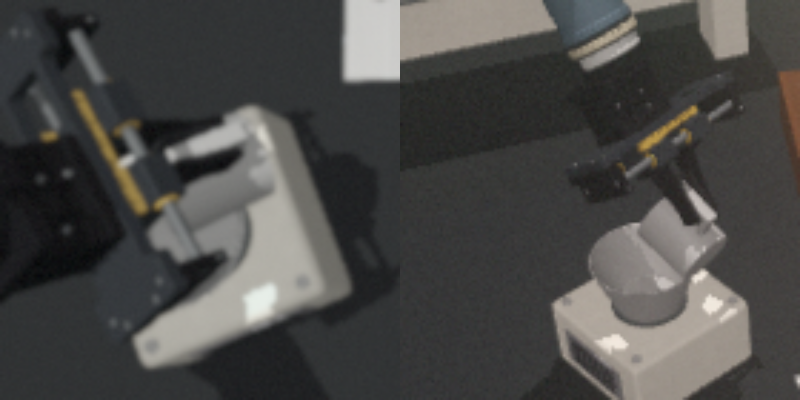

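The cup mouth overhangs the hopper cone in the side view (about (660,265) in the crop). I'll continue to 120°.

>>> {"name": "carry_out", "arguments": {"targets": "4 0 -2 0 -0.06 0 5; 8 0 -5.5 0 -0.13 0 5; 11 0 -8.3 0 -0.2 0 5; 15 0 -10.5 0 -0.27 0 5; 20 0 -12.6 0 -0.34 0 5; 24.5 0 -15 0 -0.4 0 5; 29 0 -19 0 -0.47 0 5; 33 0 -23.5 0 -0.54 0 5; 37 0 -28 0 -0.61 0 5; 42 0 -34.6 0 -0.7 0 5; 48 0 -41 0 -0.79 0 5; 55 0 -47 0 -0.89 0 5; 60 0 -51 0 -0.96 0 5; 63.5 0 -53 0 -1 0 5; 63.5 0 -53 0 -1 0 5; 63.5 0 -53 0 -1 0 5; 63.5 0 -53 0 -1 0 5; 63.5 0 -53 0 -1 0 5"}}

```text
time_s: 12.02
tcp_pos: [523.1, 345.1, 269.6]
ee_rot: [0.799, 1.388, -0.817]
contact_force: [-0.0, -0.7, -1.2]
finger_gap: 0.154
```

Run:
```python
from plan import *
np.set_printoptions(precision=3,suppress=True)
log(); p,R0,s=cur(); print(s["time_s"],p,R0.as_rotvec(),s["joints"],s["finger_gap"]*87,s["contact_force"])
im2=eyes.camera("side");im=eyes.camera("top");w=eyes.camera("wrist")
cv2.imwrite("pics/w7.png",np.hstack([cv2.resize(im[160:300,100:240],(400,400)),cv2.resize(im2[30:170,160:300],(400,400))]))
cv2.imwrite("pics/w7w.png",w)
```

```text
12.025 [523.125 345.057 269.622] [ 0.799  1.388 -0.817] [-1.582  0.995  0.799  1.631  0.777  1.519 -0.671] 13.406265717892941 [-0.044 -0.702 -1.206]
```

View pics/w7.png

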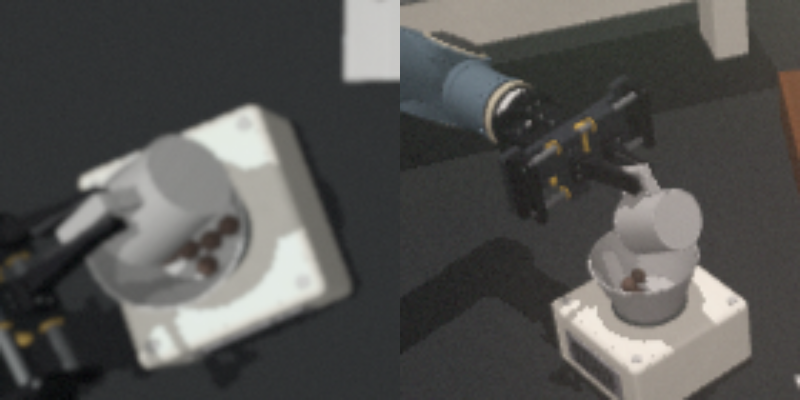

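View pics/w7w.png

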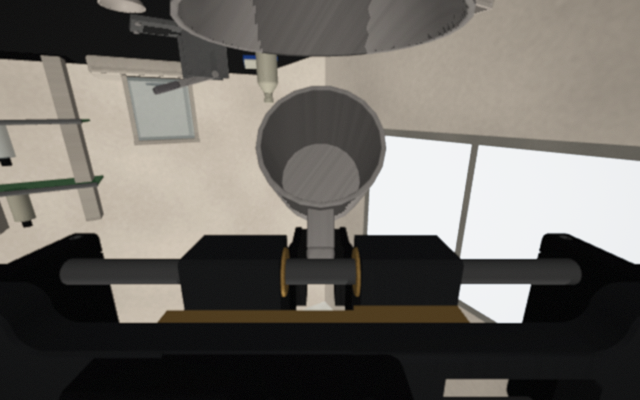

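The wrist view shows the cup interior empty, and pellets are visible in the hopper. I'll tip it back up along the reverse path.

```bash
wc -l log.jsonl
python3 - <<'E'
from plan import *
np.set_printoptions(precision=3,suppress=True)
psi=2.1; m=np.array([np.cos(psi),np.sin(psi),0])
for th in (1.9,1.7,1.5,1.3,1.1,.9,.7,.5,.3,.15,0):
  P,R,C,u,h=pose(th,psi,0,.5,hop*[1,1,0]+[0,0,lipz(th)+5]-20*m)
  t,r=rel(P,R); print(th,t.round(0),r.round(2))
E
```

```text
10 log.jsonl
1.9 [-3.  0. 19.] [ 0.   0.2 -0. ]
1.7 [ 2.  0. 37.] [ 0.   0.4 -0. ]
1.5 [ 6.  0. 54.] [ 0.   0.6 -0. ]
1.3 [ 4.  0. 68.] [ 0.   0.8 -0. ]
1.1 [ 6.  0. 81.] [ 0.  1. -0.]
0.9 [11.  0. 90.] [ 0.   1.2 -0. ]
0.7 [19.  0. 95.] [ 0.   1.4 -0. ]
0.5 [30.  0. 97.] [ 0.   1.6 -0. ]
0.3 [43.  0. 95.] [ 0.   1.8 -0. ]
0.15 [54.  0. 91.] [ 0.    1.95 -0.  ]
0 [66.  0. 85.] [ 0.   2.1 -0. ]
```

>>> {"name": "carry_out", "arguments": {"targets": "-2 0 9 0 0.1 0 5; -2 0 19 0 0.2 0 5; 0 0 28 0 0.3 0 5; 2 0 38 0 0.42 0 5; 5 0 49 0 0.54 0 5; 6 0 58 0 0.66 0 5; 5 0 67 0 0.78 0 5; 5 0 74 0 0.9 0 5; 7 0 82 0 1.02 0 5; 10 0 87 0 1.14 0 5; 14 0 92 0 1.26 0 5; 18 0 95 0 1.38 0 5; 24 0 96 0 1.5 0 5; 30 0 97 0 1.61 0 5; 38 0 96 0 1.72 0 5; 45 0 94.5 0 1.83 0 5; 54 0 91 0 1.95 0 5; 61 0 88 0 2.04 0 5; 66 0 85 0 2.1 0 5; 66 0 85 0 2.1 0 5"}}

```text
time_s: 14.68
tcp_pos: [567.0, 268.0, 204.3]
ee_rot: [-1.34, -2.33, -0.341]
contact_force: [0.1, -0.2, -1.1]
finger_gap: 0.152
```

Run:
```python
from plan import *
import json
np.set_printoptions(precision=3,suppress=True)
log(); p,R0,s=cur(); print(s["time_s"],p,R0.as_rotvec(),s["joints"],s["finger_gap"]*87,s["contact_force"])
D=[json.loads(l) for l in open("log.jsonl")]
g=D[5]; Rg=Ro.from_rotvec(g["ee_rot"]); print(g["tcp_pos"])
t,r=rel(np.array(g["tcp_pos"])+[0,0,150],Rg)
n=13
for i in range(1,n+1):
    q=i/n; q=q*q*(3-2*q); print(np.r_[(t*q).round(0),(r*q).round(2)])
im2=eyes.camera("side");im=eyes.camera("top")
cv2.imwrite("pics/w8.png",np.hstack([cv2.resize(im[160:300,100:240],(400,400)),cv2.resize(im2[30:170,160:300],(400,400))]))
```

```text
14.675 [567.029 268.005 204.264] [-1.34  -2.33  -0.341] [-0.494  0.499  0.311  1.653 -0.655  1.263  0.606] 13.248455232715978 [ 0.138 -0.21  -1.104]
[573.6106602263321, 24.672787923026494, 25.191394320512487]
[-3.   -2.   -1.    0.01 -0.   -0.01]
[-13.    -7.    -5.     0.03  -0.    -0.05]
[-27.   -16.   -10.     0.06  -0.    -0.11]
[-45.   -26.   -17.     0.1   -0.    -0.18]
[-66.   -39.   -25.     0.14  -0.    -0.26]
[-89.   -52.   -34.     0.19  -0.    -0.35]
[-112.    -65.    -43.      0.24   -0.     -0.44]
[-135.    -78.    -51.      0.29   -0.     -0.53]
[-156.    -90.    -59.      0.33   -0.     -0.61]
[-174.   -101.    -66.      0.37   -0.     -0.68]
[-189.   -109.    -72.      0.4    -0.     -0.74]
[-198.   -115.    -75.      0.42   -0.     -0.77]
[-201.   -117.    -77.      0.43   -0.     -0.79]
```

View pics/w8.png

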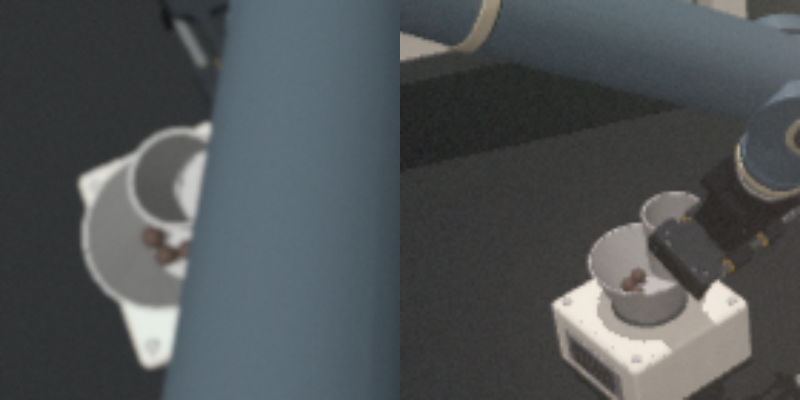

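>>> {"name": "carry_out", "arguments": {"targets": "-3 -2 -1 0.01 0 -0.01 5; -13 -7 -5 0.03 0 -0.05 5; -27 -16 -10 0.06 0 -0.11 5; -45 -26 -17 0.1 0 -0.18 5; -66 -39 -25 0.14 0 -0.26 5; -89 -52 -34 0.19 0 -0.35 5; -112 -65 -43 0.24 0 -0.44 5; -135 -78 -51 0.29 0 -0.53 5; -156 -90 -59 0.33 0 -0.61 5; -174 -101 -66 0.37 0 -0.68 5; -189 -109 -72 0.4 0 -0.74 5; -198 -115 -75 0.42 0 -0.77 5; -201 -117 -77 0.43 0 -0.79 5; -201 -117 -77 0.43 0 -0.79 5; -201 -117 -77 0.43 0 -0.79 5"}}

```text
time_s: 16.65
tcp_pos: [573.9, 27.7, 176.8]
ee_rot: [-0.185, -2.639, -0.052]
contact_force: [0.3, 0.6, -0.8]
finger_gap: 0.152
```

Run:
```python
from plan import *
import json
np.set_printoptions(precision=3,suppress=True)
log(); p,R0,s=cur(); print(s["time_s"],p,R0.as_rotvec(),s["joints"],s["finger_gap"]*87,s["contact_force"])
D=[json.loads(l) for l in open("log.jsonl")]
g=D[5]; Rg=Ro.from_rotvec(g["ee_rot"])
for dz in (150,20,3,0): print(dz,rel(np.array(g["tcp_pos"])+[0,0,dz],Rg))
im2=eyes.camera("wrist");im=eyes.camera("top")
cv2.imwrite("pics/w9.png",np.hstack([cv2.resize(im[160:300,100:240],(400,400)),im2[:,120:520]]))
```

```text
16.65 [573.914  27.653 176.778] [-0.185 -2.639 -0.052] [-0.228  0.622  0.251  1.502 -0.209  1.535  1.507] 13.233576964444854 [ 0.3    0.554 -0.828]
150 (array([-0.856, -2.999,  1.329]), array([0.001, 0.001, 0.008]))
20 (array([-62.854,  -3.444, 115.592]), array([0.001, 0.001, 0.008]))
3 (array([-70.962,  -3.502, 130.534]), array([0.001, 0.001, 0.008]))
0 (array([-72.393,  -3.513, 133.171]), array([0.001, 0.001, 0.008]))
```

View pics/w9.png

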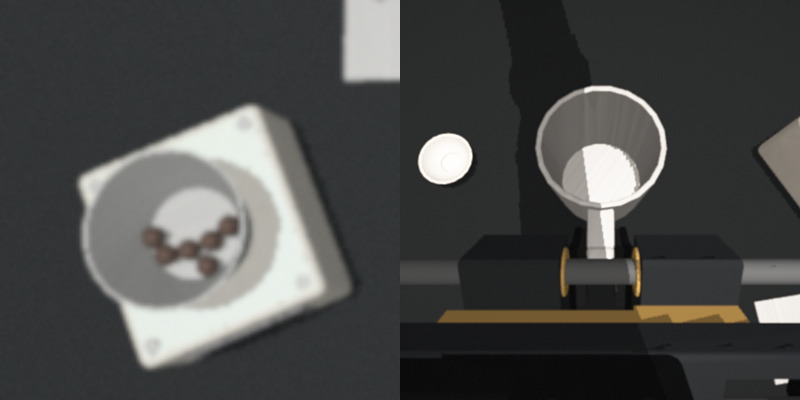

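All six pellets are in the hopper in the top view, and the cup is empty. Next I lower the cup.

>>> {"name": "carry_out", "arguments": {"targets": "-6 -1 10 0 0 0 5; -17 -2 32 0 0 0.008 5; -30 -3 56 0 0 0.008 5; -43 -3.4 80 0 0 0.008 5; -55 -3.4 101 0 0 0.008 5; -63 -3.5 116 0 0 0.008 5; -67 -3.5 124 0 0 0.008 5; -70 -3.5 129 0 0 0.008 5; -72 -3.5 132 0 0 0.008 5; -72.5 -3.5 133 0 0 0.008 5; -72.5 -3.5 133 0 0 0.008 5"}}

```text
time_s: 18.12
tcp_pos: [574.0, 24.4, 25.6]
ee_rot: [-0.196, -2.639, -0.049]
contact_force: [-0.0, 0.4, -1.0]
finger_gap: 0.152
```

Run:
```python
from plan import *
np.set_printoptions(precision=3,suppress=True)
log(); p,R0,s=cur(); print(s["time_s"],p,R0.as_rotvec(),s["finger_gap"]*87,s["contact_force"],s["moment"])
im2=eyes.camera("side")
cv2.imwrite("pics/w10.png",cv2.resize(im2[160:260,230:330],(600,600),interpolation=cv2.INTER_CUBIC))
```

```text
18.125 [573.996  24.446  25.605] [-0.196 -2.639 -0.049] 13.236900111519509 [-0.035  0.441 -1.007] [-0.073 -0.687 -0.018]
```

View pics/w10.png

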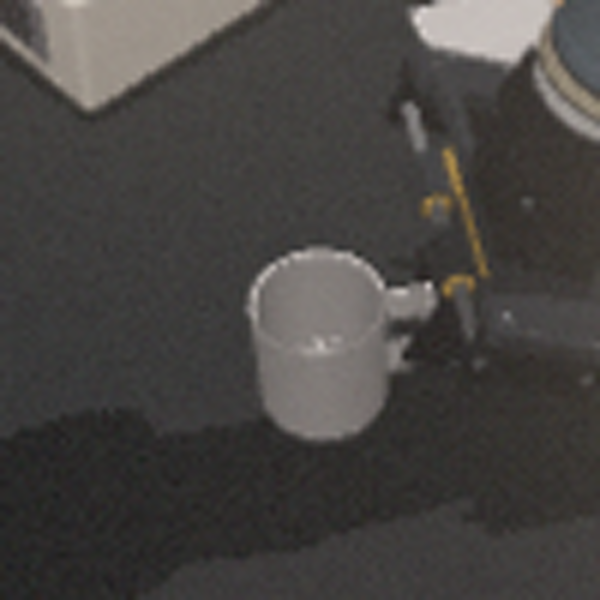

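>>> {"name": "carry_out", "arguments": {"targets": "-0.5 0 0.9 0 0 0 5; -1 0 1.8 0 0 0 5; -1 0 1.8 0 0 0 5; -1 0 1.8 0 0 0 5"}}

```text
time_s: 18.68
tcp_pos: [574.3, 24.4, 25.0]
ee_rot: [-0.196, -2.639, -0.05]
contact_force: [0.2, -0.0, 6.6]
finger_gap: 0.149
```

Run:
```python
from plan import *
np.set_printoptions(precision=3,suppress=True)
p,R0,s=cur(); print(s["time_s"],p,R0.as_rotvec(),s["finger_gap"]*87,s["contact_force"],s["moment"])
```

```text
18.675 [574.271  24.406  25.046] [-0.196 -2.639 -0.05 ] 12.991467102092834 [ 0.224 -0.038  6.626] [0.019 0.286 0.033]
```

The cup now touches the bench (+6.6 N upward). I'll release it and back out along the tool axis.

>>> {"name": "carry_out", "arguments": {"targets": "0 0 -0.5 0 0 0 16; 0 0 -0.5 0 0 0 22; 0 0 -0.5 0 0 0 32; 0 0 -0.5 0 0 0 45; 0 0 -0.5 0 0 0 50; 0 0 -0.5 0 0 0 50; 0 0 -10 0 0 0 50; 0 0 -30 0 0 0 50; 0 0 -65 0 0 0 50; 0 0 -105 0 0 0 50; 0 0 -140 0 0 0 50; 0 0 -150 0 0 0 50; 0 0 -150 0 0 0 50"}}

```text
time_s: 20.3
tcp_pos: [644.9, 13.8, 156.9]
ee_rot: [-0.196, -2.639, -0.05]
contact_force: [0.1, 0.1, -1.1]
finger_gap: 0.574
```

Run:
```python
from plan import *
np.set_printoptions(precision=3,suppress=True)
log(); p,R0,s=cur(); print(s["time_s"],p,R0.as_rotvec(),s["joints"],s["finger_gap"]*87,s["contact_force"],s["moment"])
im2=eyes.camera("side");im=eyes.camera("wrist")
cv2.imwrite("pics/w11.png",np.hstack([cv2.resize(im2[160:260,230:330],(400,400),interpolation=cv2.INTER_CUBIC),im[:,120:520]]))
```

```text
20.3 [644.927  13.808 156.876] [-0.196 -2.639 -0.05 ] [-0.187  0.755  0.255  1.307 -0.223  1.599  1.519] 49.98012758711567 [ 0.11   0.071 -1.094] [-0.057 -0.57  -0.018]
```

View pics/w11.png

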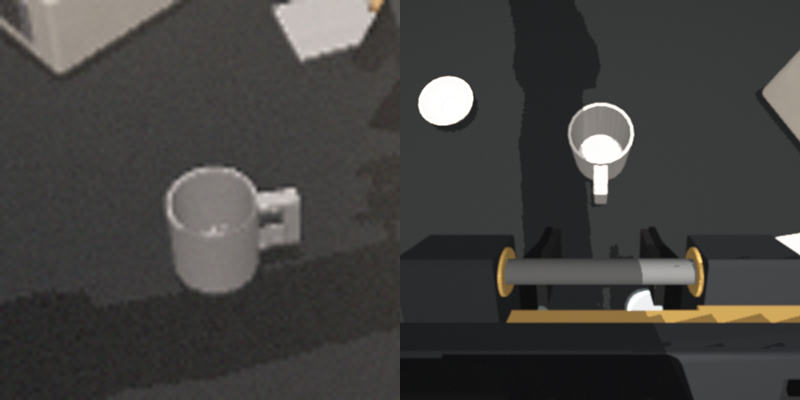

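The cup stands upright and empty in its old place. Next is the lever, so I'll plan the press pose and check that it can be reached.

```bash
cat >> h.py <<'E'
d=np.array([.9977,-.068,0]); hinge=np.array([593.4,-327,100]); padL=hinge-115*d+[0,0,8]
Rl=frame(-up,[.068,.9977,0])
E
python3 - <<'E'
from plan import *
np.set_printoptions(precision=3,suppress=True)
p,R0,s=cur(); q=s["joints"]
print(padL)
for f in (.33,.66,1):
  P=p+(padL+[0,0,82]-p)*f; print(P,fit.ik(P,Rl,q)); 
print(fit.ik(padL,Rl,q)); t,r=rel(padL+[0,0,82],Rl); print(t,r)
n=13
for i in range(1,n+1):
    k=i/n; k=k*k*(3-2*k); print(np.r_[(t*k).round(0),(r*k).round(2)])
E
```

```text
[ 478.664 -319.18   108.   ]
[589.28  -95.891 166.964] (array([-0.134,  0.409,  0.298,  1.792, -0.143,  0.961,  1.725]), np.float64(2.6709503657533897e-05), 5.2860226567650813e-08)
[ 534.798 -205.869  178.31 ] (array([ 0.026,  0.363,  0.343,  1.838, -0.146,  0.965,  1.934]), np.float64(2.88282511858394e-05), 5.7209035304885454e-08)
[ 478.664 -319.18   190.   ] (array([ 0.21 ,  0.359,  0.39 ,  1.821, -0.16 ,  0.992,  2.168]), np.float64(3.099243930315597e-05), 6.392944312830886e-08)
(array([ 0.27 ,  0.451,  0.321,  1.893, -0.188,  0.827,  2.192]), np.float64(3.601252305551539e-05), 7.905290542192991e-08)
[ 116.619 -353.978   24.603] [ 0.02  -0.499 -0.078]
[ 2.   -6.    0.    0.   -0.01 -0.  ]
[  7.   -23.     2.     0.    -0.03  -0.  ]
[ 16.   -48.     3.     0.    -0.07  -0.01]
[ 26.   -80.     6.     0.    -0.11  -0.02]
[  38.   -117.      8.      0.01   -0.16   -0.03]
[  52.   -157.     11.      0.01   -0.22   -0.03]
[  65.   -197.     14.      0.01   -0.28   -0.04]
[  78.   -237.     16.      0.01   -0.33   -0.05]
[  90.   -274.     19.      0.02   -0.39   -0.06]
[ 101.   -306.     21.      0.02   -0.43   -0.07]
[ 109.   -331.     23.      0.02   -0.47   -0.07]
[ 115.   -348.     24.      0.02   -0.49   -0.08]
[ 117.   -354.     25.      0.02   -0.5    -0.08]
```

>>> {"name": "carry_out", "arguments": {"targets": "2 -6 0 0 -0.01 0 40; 7 -23 2 0 -0.03 0 30; 16 -48 3 0 -0.07 -0.01 20; 26 -80 6 0 -0.11 -0.02 10; 38 -117 8 0.01 -0.16 -0.03 0; 52 -157 11 0.01 -0.22 -0.03 0; 65 -197 14 0.01 -0.28 -0.04 0; 78 -237 16 0.01 -0.33 -0.05 0; 90 -274 19 0.02 -0.39 -0.06 0; 101 -306 21 0.02 -0.43 -0.07 0; 109 -331 23 0.02 -0.47 -0.07 0; 115 -348 24 0.02 -0.49 -0.08 0; 117 -354 25 0.02 -0.5 -0.08 0; 117 -354 25 0.02 -0.5 -0.08 0; 117 -354 25 0.02 -0.5 -0.08 0", "grip_force": 20}}

```text
time_s: 22.28
tcp_pos: [478.8, -317.9, 189.4]
ee_rot: [0.101, 3.14, 0.001]
contact_force: [-0.0, -0.1, 0.5]
finger_gap: 0.006
```

Run:
```python
from plan import *
np.set_printoptions(precision=3,suppress=True)
log(); p,R0,s=cur(); print(s["time_s"],p,R0.as_rotvec(),s["joints"],s["finger_gap"]*87,s["contact_force"],s["moment"])
print(rel(padL,Rl),proj("side",padL),proj("side",hinge),proj("top",p))
im2=eyes.camera("side");im=eyes.camera("top")
cv2.imwrite("pics/w12.png",np.hstack([cv2.resize(im2[250:350,270:370],(400,400),interpolation=cv2.INTER_CUBIC),cv2.resize(im[175:275,410:510],(400,400),interpolation=cv2.INTER_CUBIC)]))
cv2.imwrite("pics/w12w.png",eyes.camera("wrist"))
```

```text
22.275 [ 478.759 -317.919  189.44 ] [0.101 3.14  0.001] [ 0.239  0.345  0.349  1.832 -0.14   0.989  2.153] 0.48990669410275384 [-0.046 -0.11   0.485] [ 0.009 -0.015  0.017]
(array([ 0.025, -1.329, 81.439]), array([0.001, 0.   , 0.004])) [309.83  308.831] [354.113 298.256] [482.211 250.515]
```

View pics/w12.png

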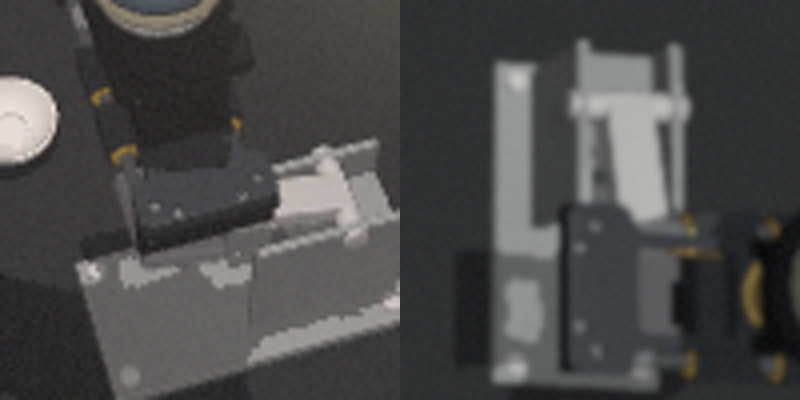

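View pics/w12w.png

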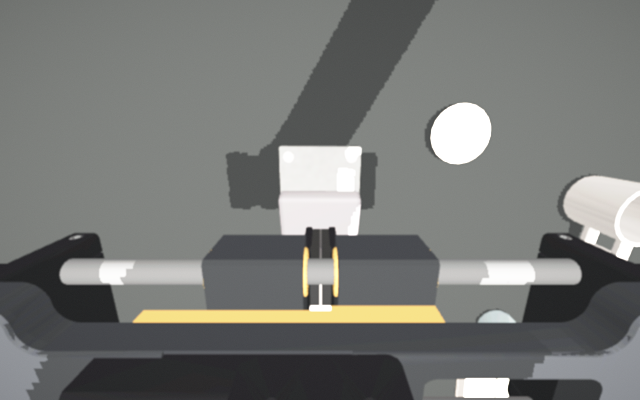

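The fingertips are centred on the pad (edges at columns 278 and 361 in the wrist view). I'll press down in small steps.

>>> {"name": "carry_out", "arguments": {"targets": "0 -1 15 0 0 0 0; 0 -1.3 32 0 0 0 0; 0 -1.3 40 0 0 0 0; 0 -1.3 45 0 0 0 0; 0 -1.3 50 0 0 0 0; 0 -1.3 55 0 0 0 0; 0 -1.3 60 0 0 0 0; 0 -1.3 65 0 0 0 0; 0 -1.3 69 0 0 0 0; 0 -1.3 72 0 0 0 0; 0 -1.3 72 0 0 0 0; 0 -1.3 72 0 0 0 0"}}

```text
time_s: 23.92
tcp_pos: [477.7, -319.8, 117.5]
ee_rot: [-0.102, -3.139, -0.001]
contact_force: [-3.6, 0.2, 6.1]
finger_gap: 0.004
```

Run:
```python
from plan import *
np.set_printoptions(precision=3,suppress=True)
log(); p,R0,s=cur(); print(s["time_s"],p,R0.as_rotvec(),s["joints"],s["finger_gap"]*87,s["contact_force"],s["moment"])
print(rel(padL,Rl))
im2=eyes.camera("side");im=eyes.camera("top")
cv2.imwrite("pics/w13.png",np.hstack([cv2.resize(im2[270:350,290:390],None,fx=4,fy=5,interpolation=cv2.INTER_CUBIC),cv2.resize(im[175:275,410:510],(400,400),interpolation=cv2.INTER_CUBIC)]))
```

```text
23.925 [ 477.656 -319.82   117.463] [-0.102 -3.139 -0.001] [ 0.265  0.432  0.327  1.896 -0.181  0.843  2.191] 0.37862528567290343 [-3.577  0.235  6.131] [ 0.026  0.978 -0.026]
(array([-0.978,  0.7  ,  9.462]), array([ 0.   , -0.001,  0.003]))
```

View pics/w13.png

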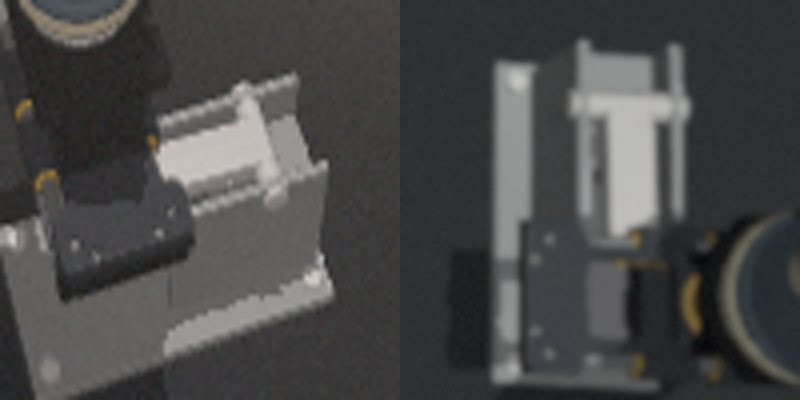

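>>> {"name": "carry_out", "arguments": {"targets": "0 0 3 0 0 0 0; 0 0 6 0 0 0 0; 0 0 8.5 0 0 0 0; 0 0 9.5 0 0 0 0; 0 0 9.5 0 0 0 0; 0 0 9.5 0 0 0 0; 0 0 9.5 0 0 0 0"}}

```text
time_s: 24.9
tcp_pos: [476.7, -319.8, 108.1]
ee_rot: [-0.103, -3.137, -0.002]
contact_force: [-4.8, 1.1, 8.6]
finger_gap: 0.009
```

Run:
```python
from plan import *
np.set_printoptions(precision=3,suppress=True)
log(); p,R0,s=cur(); print(s["time_s"],p,R0.as_rotvec(),s["finger_gap"]*87,s["contact_force"],s["moment"])
print(rel(padL,Rl))
im2=eyes.camera("side");im=eyes.camera("top")
cv2.imwrite("pics/s14.png",im2); cv2.imwrite("pics/t14.png",im)
cv2.imwrite("pics/w14.png",cv2.resize(im2[280:340,310:385],None,fx=10,fy=10,interpolation=cv2.INTER_CUBIC))
```

```text
24.9 [ 476.706 -319.774  108.098] [-0.103 -3.137 -0.002] 0.8059589507190157 [-4.769  1.079  8.586] [ 0.245  0.905 -0.009]
(array([-1.915,  0.722,  0.094]), array([ 0.001, -0.003,  0.002]))
```

View pics/w14.png

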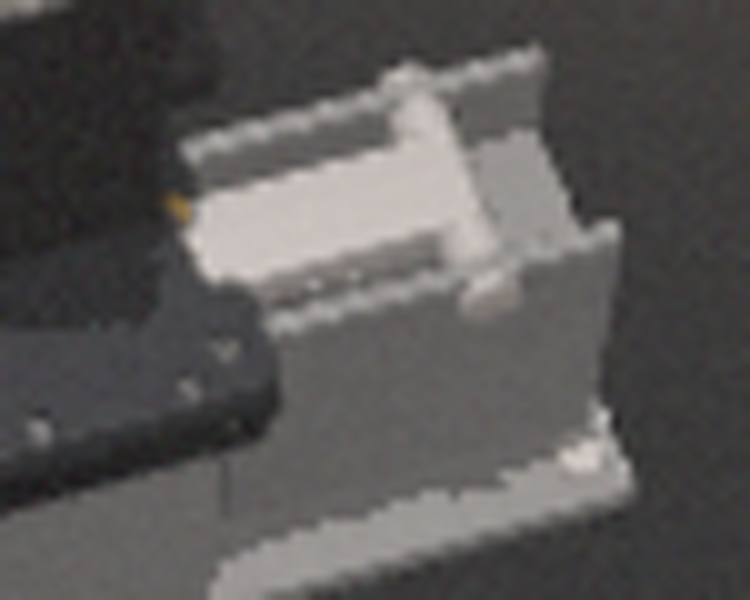

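View pics/t14.png

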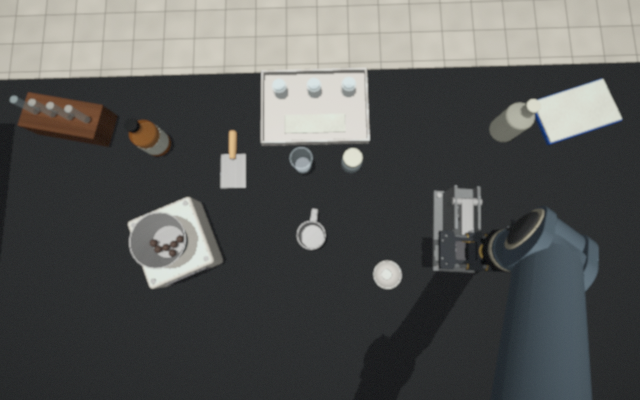

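Run:
```python
from plan import *
np.set_printoptions(precision=3,suppress=True)
im=cv2.cvtColor(cv2.imread("pics/s14.png"),cv2.COLOR_BGR2GRAY).astype(float)
# arm edges: subpixel per column crossing at mid level
def edges(cols,r0,r1,thr=160):
    up_,dn=[],[]
    for x in cols:
        col=im[r0:r1,x]; k=np.where(col>thr)[0]
        if len(k)<3: continue
        a=k[0]; b=k[-1]
        if a>0: up_.append((x,r0+a-(col[a]-thr)/(col[a]-col[a-1])))
        if b<len(col)-1: dn.append((x,r0+b+(col[b]-thr)/(col[b]-col[b+1])))
    return np.array(up_),np.array(dn)
print(im[288:314,340].astype(int))
u,l=edges(range(331,349),290,316)
for e in (u,l): print(e[:,1].round(1)); print("slope",np.polyfit(e[:,0],e[:,1],1))
y=np.array([.068,.9977,0])
for phi in (.3,.1,.05,0,-.05):   # up tilt
  out=[]
  for w in (15,-15):
    for s in (30,80):
      pass
    a=-d*np.cos(phi)+up*np.sin(phi); n=up*np.cos(phi)+d*np.sin(phi)
    P=[proj("side",hinge+a*s+n*8+y*w) for s in (20,80)]
    out.append(((P[1]-P[0])[1]/(P[1]-P[0])[0],*np.r_[P[0],P[1]].round(1)))
  print(phi,out)
```

```text
[ 64  63  74 142 157 112  93  95 104 189 192 191 196 195 198 194 195 198
 164 129 127  90 113 148 137 104]
[298.9 293.9 298.7 298.6 297.9 297.7 297.7 297.4 296.7 296.7 296.6 296.
 295.7 295.7 295.6 294.9 294.7 294.6]
slope [ -0.194 362.508]
[307.5 307.1 307.2 307.5 307.7 307.4 306.8 306.7 312.  306.1 305.7 305.7
 305.4 304.8 304.7 304.6 304.3 303.7]
slope [ -0.234 385.841]
0.3 [(np.float64(-0.10542317667615796), np.float64(346.0), np.float64(292.1), np.float64(324.1), np.float64(294.4)), (np.float64(-0.11487252713057039), np.float64(350.1), np.float64(302.4), np.float64(328.0), np.float64(305.0))]
0.1 [(np.float64(-0.21887225420826234), np.float64(345.0), np.float64(293.1), np.float64(322.2), np.float64(298.1)), (np.float64(-0.22487201266225218), np.float64(349.1), np.float64(303.4), np.float64(326.0), np.float64(308.6))]
0.05 [(np.float64(-0.24571942700507304), np.float64(344.8), np.float64(293.4), np.float64(321.9), np.float64(299.0)), (np.float64(-0.2508560503636342), np.float64(348.9), np.float64(303.7), np.float64(325.7), np.float64(309.5))]
0 [(np.float64(-0.2722635039717496), np.float64(344.7), np.float64(293.6), np.float64(321.6), np.float64(299.9)), (np.float64(-0.2765291894759401), np.float64(348.7), np.float64(303.9), np.float64(325.4), np.float64(310.3))]
-0.05 [(np.float64(-0.2986415655094336), np.float64(344.5), np.float64(293.9), np.float64(321.5), np.float64(300.7)), (np.float64(-0.3020245071137189), np.float64(348.6), np.float64(304.1), np.float64(325.3), np.float64(311.2))]
```

Run:
```python
from plan import *
np.set_printoptions(precision=3,suppress=True)
im=cv2.cvtColor(cv2.imread("pics/s14.png"),cv2.COLOR_BGR2GRAY).astype(float)
for c0,c1,r0,r1 in ((333,349,290,303),):
    pts=[]
    for x in range(c0,c1):
        col=im[r0:r1,x]; k=np.where(col>160)[0]
        k=[i for i in k if i+2<len(col) and col[i+1]>160 and col[i+2]>160]; a=k[0]
        if a>0: pts.append((x,r0+a-(col[a]-160)/(col[a]-col[a-1])))
    print(np.polyfit(*np.array(pts).T,1))
    v=cv2.fitLine(np.array(pts,np.float32),cv2.DIST_HUBER,0,.01,.01).ravel(); print(v[1]/v[0])
im2=eyes.camera("side"); t=eyes.camera("top")
p,R0,s=cur(); print(s["time_s"],p,s["contact_force"],s["joint_vel"].round(3))
cv2.imwrite("pics/w15.png",np.hstack([cv2.resize(t[180:300,110:230],(400,400),interpolation=cv2.INTER_CUBIC),cv2.resize(t[195:265,285:355],(400,400),interpolation=cv2.INTER_CUBIC)]))
```

```text
[ -0.275 390.315]
-0.280452
25.1 [ 476.711 -319.798  108.12 ] [-3.663  0.382  6.131] [-0.002 -0.     0.001  0.001  0.001  0.001  0.001]
```

View pics/w15.png

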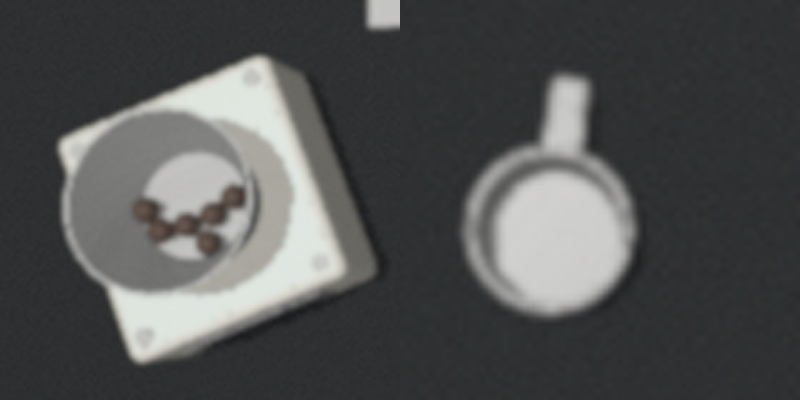

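Run:
```python
from plan import *
np.set_printoptions(precision=2,suppress=True)
F=[];Z=[]
for i in range(12):
    eyes.camera("side"); p,R0,s=cur(); F.append(s["contact_force"]); Z.append(p[2])
print(np.mean(F,0),np.std(F,0),np.mean(Z),np.std(Z),s["time_s"])
```

```text
[-4.2   0.8   7.48] [0.53 0.52 0.65] 108.10400963566165 0.005936997382711987 25.7
```

The lever is steady at TCP z = 108.1 mm with about 7.5 N of push, and the arm edge is level. I'm handing in the job.

Run:
```python
from rig import order, manip
print(order.finish_job()); s=manip.sense(); print(s["time_s"],s["tcp_pos"],s["contact_force"])
```

```text
the job is handed in; nothing more can be done
None
the job is handed in; nothing more can be done
```

I picked the cup up by its handle and tipped the pellets into the hopper at about 120°. I then stood the cup back in its old place, released it and pressed the run lever level with the closed fingertips. The job was handed in at about 26 s (limit 72 s), still holding the lever.

**Last checks:**
- **Pellets and cup:** The top view shows all six pellets in the hopper. The cup is upright, empty and out of the gripper.
- **Bystanders:** The top view shows the beaker, jar, dish and spatula where they were at the start.
- **Lever height:** The fingertips held at z = 108.1 mm, against the 108 mm given for level, and never went lower.
- **Lever angle:** The arm edge in the side view has a slope of -0.275 to -0.28. A level arm predicts -0.27, so it is level to about 0.01–0.02 rad.

**Slight disagreements:**
- **Push force:** It averaged 7.5 N over 12 noisy readings (about ±0.7 N; two earlier single readings were 6.1 and 8.6 N), against the "about 8 N" given. There was also about 4 N of sideways friction at the pad.
- **Pad height at rest:** My camera measurement averaged about 137 mm, and the lever's geometry gives about 142 mm, against the 146 mm stated. I relied on the level height instead.

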